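# Free the seized locking knob of a paper trimmer and reset its back gauge

## Task

The back gauge of the paper trimmer has to go out to the end stop of its rail, but the wing knob that locks it has seized with rust. Rock the knob gently back and forth in small arcs, never forcing it past the point where it binds, so that the gauge is not wrenched out of square; when it breaks free, turn it about a sixth of a turn or more anticlockwise (seen from above), slide the gauge fully home against the end stop, away from the blade, and turn the knob back clockwise to about where it started, so that it clamps again. Let go, and leave the other things on the desk and on the trimmer where they are.

Things in the scene. Friction and masses are not known exactly. Their poses are not given: they have to be found in the camera images.
- trimmer: Fixed guillotine paper trimmer, grey metal bed 300 (x) x 440 (y) x 28 mm high. Origin: centre of its underside, on the desk; x points away from the robot, along the blade; y to the left, away from the blade, which is folded down on its right edge (y = -232 mm). A clear guard at y = -206 mm stands 84 mm high. A guide rail with a scale runs along y at x = -115 mm.
- rail_stop (a point): Middle of the right face of the dark steel end stop (40 x 14 mm, top 48 mm above the desk) at the rail's left end; the left side of the gauge's shoe meets it when fully home, knob_grip then being 23 mm short of this point along the trimmer's y axis. Axes as the trimmer's.
- knob_grip (a point): Centre of the knob's wing, on its upright axis, 74 mm above the desk. Dark steel wing 46 mm long, 10 mm thick, 59 to 89 mm above the desk, on a hub 20 mm across with a rusty collar; clear of all else below it down to the hub's plate, 51.5 mm above the desk. x along the wing, y through its thickness, z up. Wing and trimmer x axis are parallel at knob 0.
- knob (a joint): Turn of the knob, rad, anticlockwise from above positive; 0 at the start. Friction 0.1 to 0.2 N m. Seized, it binds hard 0.03 to 0.33 rad either side, the two 0.35 apart; where, is not known. Brought to the bind on alternate sides, 0.3 s each, anticlockwise first, it breaks free at about the fifth; one side alone gains nothing. Then -0.45 to 1.4. Clamps below 0.5, lets go above 0.75.
- carriage (a joint): Place along the rail of the gauge's dark steel shoe (56 mm in x, 46 mm in y, top 46 mm above the desk, the knob at its middle), m, growing towards the trimmer's +y, to the end stop. 0.24 is fully home; 0.04 to 0.12 at the start. Unclamped it slides with about 1.5 N; clamped it takes about 15 N.
- gauge_fence (a point): Middle of the gauge's fence, an aluminium bar 215 x 12 mm, top 43 to 49 mm above the desk, that runs from the shoe over the bed; 130 mm from the knob's axis. x along the bar, parallel to the trimmer's x axis when square. A moment above about 0.34 N m about the knob's axis, put in through the bound knob, wrenches the bar out of square for good.
- eraser: White eraser 20 x 45 x 12 mm, lying on the trimmer's bed between blade and gauge, near the rail. Origin under its centre.
- cards: Banded stack of cut cards, 85 x 55 x 14 mm, lying on the trimmer's bed between blade and gauge. Origin under its centre.
- stamp: Black self-inking stamp, 66 x 48 x 73 mm, standing on the desk left of the trimmer's near corner. Origin under its centre.
- stapler: Black stapler 140 x 36 x 40 mm on the desk at the right. Origin under its centre.
- calculator: Black calculator 150 x 85 x 17 mm on the desk at the left. Origin under its centre.
- pen_cup: Dark metal pen cup with pens, 76 mm across, cup 100 mm tall, on the desk at the far right. Origin under its centre.
- glue_stick: Glue stick, white with a blue cap, 27 mm across, 87 mm tall, standing on the desk at the right. Origin under its centre.

How it is judged:
On the way, in this order (a step that is already met when the one before it is completed fails the run):
1. the knob has broken free and is backed off anticlockwise to at least 0.8 rad (value of joint knob above 0.8 rad), for 0.1 s.
2. the gauge is fully home against the end stop (within 3 mm) (value of joint carriage above 0.237 m), for 0.2 s.
At the end, for the whole second after the job is handed in: The gauge's shoe is within 3 mm of the end stop, its fence within 2 degrees (0.035 rad) of square, the knob is turned back below 0.3 rad (clamped), and all is at rest and let go (value of joint carriage above 0.237 m and value of joint knob below 0.3 rad and angle between the x axis of gauge_fence and the x axis of trimmer, either way round below 0.035 rad and velocity of joint knob below 0.05 rad/s and velocity of joint carriage below 0.005 m/s); the robot touches nothing.
It fails at once if the gauge is wrenched more than 2 degrees (0.035 rad) out of square (angle between the x axis of gauge_fence and the x axis of trimmer, either way round above 0.035 rad).
It fails at once if the eraser or the stack of cards on the trimmer is shifted more than 15 mm (distance of any of eraser, cards from where it was at the start of the episode above 0.015 m).
It fails at once if a thing on the desk (stamp, stapler, calculator, pen cup, glue stick) is shifted more than 15 mm (distance of any of stamp, stapler, calculator, pen_cup, glue_stick from where it was at the start of the episode above 0.015 m).
It also fails if it takes over 72 s, if anything falls off the work surface, if the arm or the gripper's body presses on something with over 40 N, if the wrist force passes 120 N, or if a joint passes its speed limit or range.

## Robot

A 6-joint arm with a two-finger parallel gripper is mounted at the origin on the work surface. World frame = base frame: x ahead of the robot, y to its left, z up, the work surface at z = 0. Lengths are in m, angles in rad, forces in N, time in s.
With the tool pointing down it reaches from about 0.425 to 0.925 m from the base axis. Payload 12.5 kg.
Tool frame: the origin (TCP) lies between the finger pads; the fingertips stand 17 mm ahead of it and the grasp point (between the pads) lies 2 mm behind it; z points along the fingers, y is the direction in which the jaws open and shut (so a half turn about z gives the same grasp; the last joint's range is limited). The gripper opens to 85 mm and grips with 20 to 120 N. Pads are 22 mm wide; open, the fingers measure 114 mm over their backs; the gripper's body (76 mm by 85 mm) begins 54 mm behind the grasp point. The pads swing forward as they close: fully open they stand 13 mm farther back than shut.
Start: joints at [-1.324, 0.491, 1.559, -0, 1.092, -0.106], TCP at [0.216, -0.587, 0.248] pointing down, gripper open.
Joint ranges: [-3.1, 3.1], [-0.84, 2.19], [0.05, 2.79], [-1.13, 4.28], [0.06, 2.93], [-2.69, 2.69]. Speed limits (rad/s): [2.22, 2.22, 2.79, 3.14, 3.14, 3.14].

## Interface

Orientations are given as a unit quaternion [w, x, y, z].
In Python, from station import state, snapshot, close_job gives the robot as it stands.
- The arm moves only by the tool carry_out, never from a script. Its argument "commands" is a list of rows, each an object with "offset": the shift along the tool's x, y, z in m, a list of three; "delta_rot": the turn, a rotation vector about the tool's x, y, z in rad, a list of three. A call has exactly 8 rows; each row shifts and turns the commanded pose from where the row before left it, along the tool's axes as they then stand; what a row does not reach is not made up. A row lasts 1/12 s, in which the tool goes at most 41.7 mm and 7.16 degrees, less where a joint would pass 70% of its speed; a pose out of reach is approached as far as the arm can. A call is refused whole if a number of a shift passes 0.0417 or a number of a turn 0.125, either way. A call with a gripper value outside its range is refused whole. "claw" is the finger opening in m, from 0 to 0.0854, set as the call begins (left out, the last holds). The fingers move at their own pace and stop on an object; "force" is the grip in N (left out, the last holds). Time passes only in rows, so rows that do not move let the fingers close, or fill a call up. It gives the time, the measured TCP pose, the force and the opening at its end, in the units of the state.
- state(): the state, without advancing time (a new reading comes with each control period).
- snapshot(name): name is "side" or "top" or "wrist"; returns a dict with "color" (480x640x3 uint8, blue, green, red), "K" (3x3 intrinsics, pixels), "rvec" (rotation vector, rad) and "tvec" (3), from world to camera coordinates, as OpenCV has them; the wrist camera has in their place "mount" (4x4, takes a point from camera to tool coordinates, whose origin is the TCP and whose axes are the flange's). Camera axes: x right, y down, z forward; pixel columns grow to the right and rows downward; lengths in m; the calibration is good to about 2 mm. The wrist camera is an equidistant fisheye: a pixel r from the principal point sees the ray r / f radians off the axis. A picture is of the moment at which its call begins: read the wrist's pose just before it. There is no depth.
- close_job(): hands the job in, once; it reports no verdict.
The state is a dict: "clock": time; "joint_positions": joint angles; "joint_vel": joint speeds; "tau": joint torques, N m; "tool_pos": TCP position; "eef_rot": TCP orientation; "ft_force": force on the tool from outside, world axes, zero at the start; "torque": the same for the moment, N m; "opening": finger opening in m.
Only numpy, scipy, OpenCV 4.12 (cv2) and the standard library are available. Lean on these libraries where they do the work, as an engineer would, in place of code of your own. Each camera call takes 0.05 s, during which the arm holds its last target. There are 200 camera calls.

## Working session

There is one attempt and no reset: what is moved stays moved. The work goes in short steps, Python scripts to look and compute and a tool call to move; the robot and the scene stay as the last step left them, time stands still between calls to the robot, and variables do not carry over. Pictures are saved under pics/ and viewed, about 8 in all and at most 12, crops included, and the job is handed in when it is done.

Besides the shell and the picture viewer there is one more tool, called after "Call:" by a JSON object that holds its "name" and its "arguments", one argument or row to a line. carry_out: Moves the arm, as the interface text tells. Its arguments: {"type":"object","properties":{"commands":{"type":"array","items":{"type":"object","properties":{"offset":{"type":"array","items":{"type":"number"}},"delta_rot":{"type":"array","items":{"type":"number"}}}}},"claw":{"type":"number"},"force":{"type":"number"}},"required":["commands"]}

```bash
mkdir -p pics; ls
python3 - <<'E'
from station import state,snapshot
import cv2
s=state();print(s)
for n in("top","side"):
    d=snapshot(n);cv2.imwrite(f"pics/{n}0.png",d["color"]);print(n,d["K"].tolist(),d["rvec"],d["tvec"])
E
```

```text
pics
{'clock': 0.0, 'joint_positions': array([-1.32360559e+00,  4.91629126e-01,  1.55944446e+00, -2.51952274e-05,
        1.09172008e+00, -1.05599106e-01]), 'joint_vel': array([ 0.00149333,  0.00049981, -0.00137084, -0.0005161 ,  0.00070577,
        0.00136299]), 'tau': array([-3.76992204e-03, -6.18461823e+01, -2.61592537e+01, -3.22757351e-04,
        3.99576282e-03,  4.86011879e-05]), 'tool_pos': array([ 0.21591433, -0.58630057,  0.24768623]), 'eef_rot': array([-5.98210976e-04,  9.84481516e-01,  1.75487277e-01, -5.36256962e-05]), 'ft_force': array([ 0.84120467, -0.20293933, -0.35283964]), 'torque': array([-0.04936024,  0.02342048,  0.01527495]), 'opening': 0.08558821192310218}
top [[490.7987986435552, 0.0, 321.88288232072176], [0.0, 490.7987986435552, 240.87303000564387], [0.0, 0.0, 1.0]] [ 2.15881883 -2.13152512  0.20845621] [-0.04462605  0.51556031  1.11164822]
side [[449.8853200015114, 0.0, 315.2620920748608], [0.0, 449.8853200015114, 239.29069166472343], [0.0, 0.0, 1.0]] [ 2.16572014 -0.37305518  0.21432635] [-0.48729218  0.12571825  1.24175808]
```

View pics/top0.png

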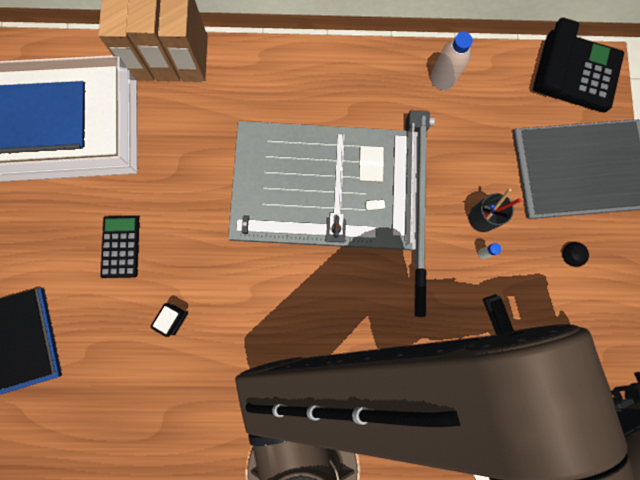

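View pics/side0.png

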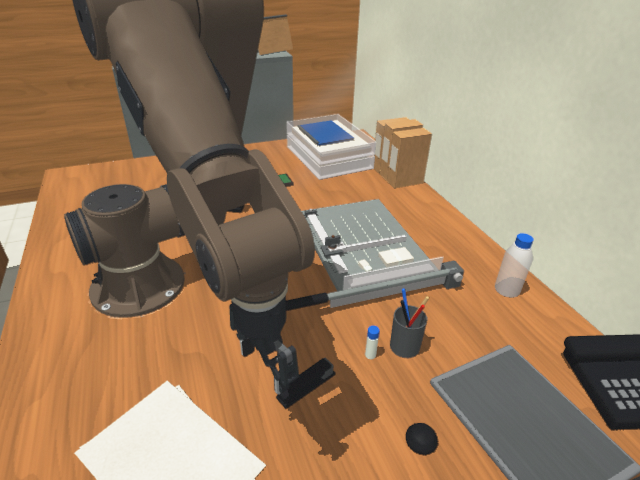

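The top picture shows the trimmer at about (235–430, 110–248). The knob is near (336,228), the end stop near (245,225), and the wing points up the image. The side picture shows the stapler under the gripper. Next is an enlarged crop.

Run:
```python
import cv2
i=cv2.imread("pics/top0.png")
cv2.imwrite("pics/c1.png",cv2.resize(i[195:260,225:425],None,fx=4,fy=4,interpolation=cv2.INTER_CUBIC))
a=cv2.resize(i[195:260,225:425],None,fx=4,fy=4,interpolation=cv2.INTER_CUBIC)
j=cv2.imread("pics/side0.png")
b=cv2.resize(j[195:265,295:425],None,fx=4,fy=4,interpolation=cv2.INTER_CUBIC)
import numpy as np
o=np.zeros((550,800,3),np.uint8);o[:260,:800]=a;o[265:545,:520]=b
cv2.imwrite("pics/c1.png",o)
```

```text
(no output)
```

View pics/c1.png

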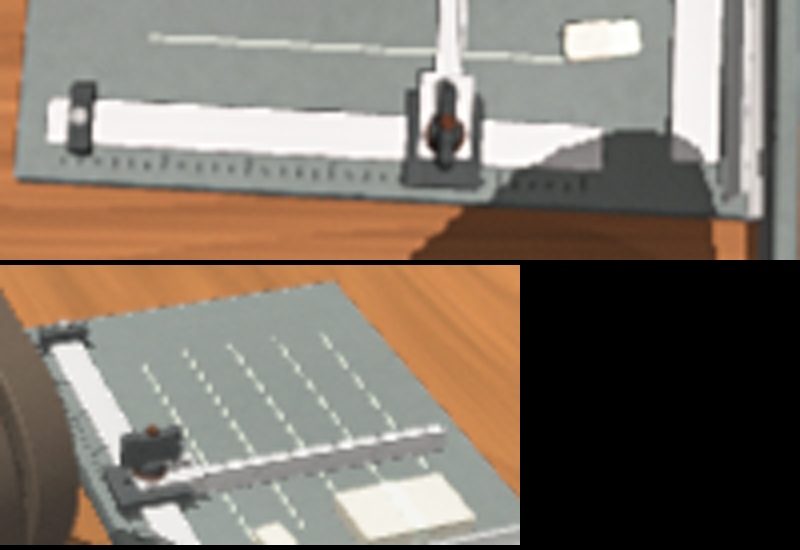

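The crop shows the wing from (445,82) to (446,170) with its centre at about (336.3,226.5) in full pixels. The end stop's right face is at about (249,224.5). In the side view the wing's centre is at about (333,242).

```bash
cat > h.py <<'E'
import cv2,numpy as np
CAM={"top":(np.array([[490.8,0,321.883],[0,490.8,240.873],[0,0,1]]),np.array([2.15881883,-2.13152512,0.20845621]),np.array([-0.04462605,0.51556031,1.11164822])),
"side":(np.array([[449.885,0,315.262],[0,449.885,239.29],[0,0,1]]),np.array([2.16572014,-0.37305518,0.21432635]),np.array([-0.48729218,0.12571825,1.24175808]))}
def onz(c,uv,z):
    K,r,t=CAM[c];R=cv2.Rodrigues(r)[0];C=-R.T@t
    d=R.T@np.linalg.inv(K)@np.array([*uv,1.]);return C+d*(z-C[2])/d[2]
def proj(c,p):
    K,r,t=CAM[c];return cv2.projectPoints(np.float64([p]),r,t,K,None)[0].ravel()
E
python3 - <<'E'
from h import *
print("C",[(-cv2.Rodrigues(r)[0].T@t).round(3) for K,r,t in CAM.values()])
for n,uv,z in [("wing",(336.3,226.5),.089),("wing far",(336.2,215.5),.089),("wing near",(336.5,237.5),.089),("stop",(249,224.5),.048),("stop far",(249,215.5),.048),("stop near",(248.3,233.5),.048),("NL",(229.2,240),.028),("FL",(238,122),.028),("NR",(411,248.5),.028)]: print(n,onz("top",uv,z).round(4))
print("side wing",onz("side",(333,242),.074).round(4))
for a in[(155,318),(186,303),(180,335),(109,275),(108,217),(137,217),(137,275),(480,307)]:print(a,onz("top",a,0).round(3))
E
```

```text
C [array([ 0.323, -0.01 ,  1.183]), array([ 0.124, -1.044,  0.83 ])]
wing [ 0.5421 -0.0694  0.089 ]
wing far [ 0.5677 -0.069   0.089 ]
wing near [ 0.5167 -0.07    0.089 ]
stop [0.5519 0.1338 0.048 ]
stop far [0.5735 0.1345 0.048 ]
stop near [0.5303 0.1347 0.048 ]
NL [0.5176 0.1819 0.028 ]
FL [0.8145 0.1726 0.028 ]
NR [ 0.5035 -0.252   0.028 ]
side wing [ 0.5429 -0.0792  0.074 ]
(155, 318) [0.333 0.353 0.   ]
(186, 303) [0.369 0.282 0.   ]
(180, 335) [0.294 0.292 0.   ]
(109, 275) [0.433 0.469 0.   ]
(108, 217) [0.575 0.483 0.   ]
(137, 217) [0.576 0.413 0.   ]
(137, 275) [0.434 0.403 0.   ]
(480, 307) [ 0.368 -0.422  0.   ]
```

Call:
{"name": "carry_out", "arguments": {
  "commands": [
    {"delta_rot":[0,0,0.096]},
    {"delta_rot":[0,0,0.096]},
    {"delta_rot":[0,0,0.096]},
    {"delta_rot":[0,0,0.096]},
    {"offset":[0.022,-0.0376,0]},
    {"offset":[0.022,-0.0376,0]},
    {"offset":[0.022,-0.0376,0]},
    {"offset":[0.022,-0.0376,0]}
  ]
}}

```text
$.commands[0]: bad value
```

Call:
{"name": "carry_out", "arguments": {
  "commands": [
    {"offset":[0.022,-0.0376,0]},
    {"offset":[0.022,-0.0376,0]},
    {"offset":[0.022,-0.0376,0]},
    {"offset":[0.022,-0.0376,0]},
    {"offset":[0.022,-0.0376,0]},
    {"offset":[0.022,-0.0376,0]},
    {"offset":[0.022,-0.0376,0]},
    {"offset":[0.022,-0.0376,0]}
  ]
}}

```text
$.commands[0]: bad value
```

Call:
{"name": "carry_out", "arguments": {
  "commands": [
    {"offset":[0.022,-0.0376,0]},
    {"offset":[0.022,-0.0376,0]},
    {"offset":[0,0,0.02]},
    {"offset":[0,0,0.02]},
    {"offset":[0,0,0.01]},
    {},
    {},
    {}
  ]
}}

```text
$.commands[0]: bad value
```

Run:
```python
from station import state,snapshot
import cv2
s=state();print({k:s[k] for k in("clock","tool_pos","eef_rot","ft_force","torque","joint_positions")})
d=snapshot("wrist");cv2.imwrite("pics/w1.png",d["color"]);print(d["K"].tolist(),d["mount"].tolist())
```

```text
{'clock': 0.1, 'tool_pos': array([ 0.21591599, -0.58631228,  0.2477727 ]), 'eef_rot': array([-5.16901630e-04,  9.84482228e-01,  1.75483544e-01, -4.64308661e-05]), 'ft_force': array([ 0.50439647,  1.14749201, -0.83564444]), 'torque': array([-0.00633952,  0.03329838,  0.01818085]), 'joint_positions': array([-1.32360871e+00,  4.91508393e-01,  1.55941120e+00, -2.19813523e-05,
        1.09171085e+00, -1.05596116e-01])}
[[371.64829954431775, 0.0, 323.9297904122356], [0.0, 371.64829954431775, 240.3498070523654], [0.0, 0.0, 1.0]] [[-0.00035885253267927677, -0.9608291093897916, -0.27714128846867503, 0.06956500045907459], [0.9999998627828202, -0.00045056784173955195, 0.0002672507408366372, 5.5701434576116426e-05], [-0.000381653243504098, -0.2771411545365242, 0.9608291392349431, -0.12557648047496697], [0.0, 0.0, 0.0, 1.0]]
```

View pics/w1.png

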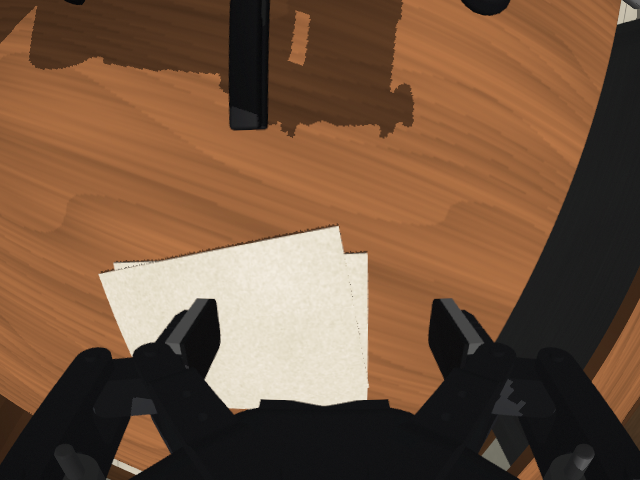

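Every row needs both fields, so all three calls were refused and nothing moved. The picture shows only the desk and paper at the start pose. I'll send them again with both fields.

Call:
{"name": "carry_out", "arguments": {
  "commands": [
    {"offset":[0,0,0],"delta_rot":[0,0,0.096]},
    {"offset":[0,0,0],"delta_rot":[0,0,0.096]},
    {"offset":[0,0,0],"delta_rot":[0,0,0.096]},
    {"offset":[0,0,0],"delta_rot":[0,0,0.096]},
    {"offset":[0.022,-0.0376,0],"delta_rot":[0,0,0]},
    {"offset":[0.022,-0.0376,0],"delta_rot":[0,0,0]},
    {"offset":[0.022,-0.0376,0],"delta_rot":[0,0,0]},
    {"offset":[0.022,-0.0376,0],"delta_rot":[0,0,0]}
  ]
}}

```text
clock: 0.82
tool_pos: [0.305, -0.4437, 0.248]
eef_rot: [-0.0, 1.0, -0.016, -0.0]
ft_force: [0.6, -0.3, 0.5]
opening: 0.0853
```

Call:
{"name": "carry_out", "arguments": {
  "commands": [
    {"offset":[0.022,-0.0376,0],"delta_rot":[0,0,0]},
    {"offset":[0.022,-0.0376,0],"delta_rot":[0,0,0]},
    {"offset":[0.022,-0.0376,0],"delta_rot":[0,0,0]},
    {"offset":[0.022,-0.0376,0],"delta_rot":[0,0,0]},
    {"offset":[0.022,-0.0376,0],"delta_rot":[0,0,0]},
    {"offset":[0.022,-0.0376,0],"delta_rot":[0,0,0]},
    {"offset":[0.022,-0.0376,0],"delta_rot":[0,0,0]},
    {"offset":[0.022,-0.0376,0],"delta_rot":[0,0,0]}
  ]
}}

```text
clock: 1.48
tool_pos: [0.4825, -0.1611, 0.2483]
eef_rot: [0.0, 1.0, -0.016, 0.0]
ft_force: [1.4, -0.6, 0.3]
opening: 0.0853
```

Call:
{"name": "carry_out", "arguments": {
  "commands": [
    {"offset":[0.022,-0.0376,0],"delta_rot":[0,0,0]},
    {"offset":[0.022,-0.0376,0],"delta_rot":[0,0,0]},
    {"offset":[0,0,0.02],"delta_rot":[0,0,0]},
    {"offset":[0,0,0.02],"delta_rot":[0,0,0]},
    {"offset":[0,0,0.01],"delta_rot":[0,0,0]},
    {"offset":[0,0,0],"delta_rot":[0,0,0]},
    {"offset":[0,0,0],"delta_rot":[0,0,0]},
    {"offset":[0,0,0],"delta_rot":[0,0,0]}
  ]
}}

```text
clock: 2.15
tool_pos: [0.5264, -0.0931, 0.1991]
eef_rot: [0.0, 1.0, -0.016, 0.001]
ft_force: [0.3, 0.2, 0.6]
opening: 0.0856
```

Run:
```python
from station import state,snapshot
import cv2
s=state();print({k:s[k] for k in("clock","tool_pos","eef_rot","ft_force","torque","joint_positions")})
d=snapshot("wrist");cv2.imwrite("pics/w2.png",d["color"])
```

```text
{'clock': 2.15, 'tool_pos': array([ 0.52638592, -0.09305951,  0.19914165]), 'eef_rot': array([ 1.89141645e-04,  9.99870844e-01, -1.60619655e-02,  5.22181005e-04]), 'ft_force': array([0.34589196, 0.18250357, 0.58350266]), 'torque': array([ 0.03852244, -0.01156602, -0.00269573]), 'joint_positions': array([-2.98545080e-01,  4.22173837e-01,  1.83786365e+00, -9.36217166e-05,
        8.80446755e-01,  1.30443614e+00])}
```

View pics/w2.png

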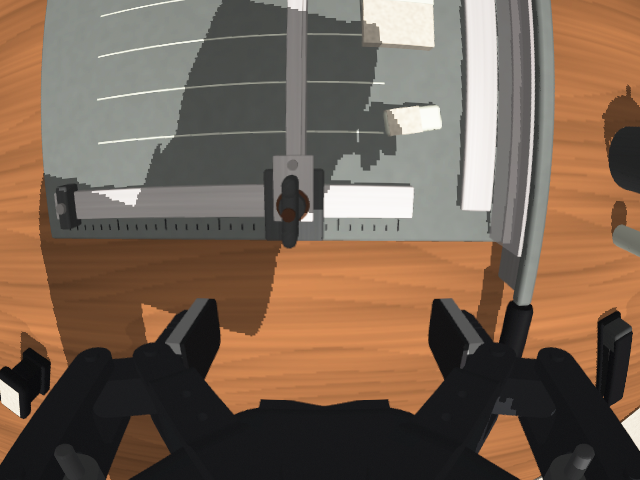

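The wrist picture shows the wing from (290,177) to (289,246) and the hub near (292,205). The end stop's right face is near (76,205). The wing is parallel to the tool's x axis to within a degree or two.

```bash
cat >> h.py <<'E'
from scipy.spatial.transform import Rotation as Ro
M=np.array([[-0.000358853,-0.960829,-0.277141,0.069565],[0.99999986,-0.00045057,0.00026725,0.0000557],[-0.00038165,-0.27714115,0.96082914,-0.12557648],[0,0,0,1]])
def wpose(s):
    q=s["eef_rot"];T=np.eye(4);T[:3,:3]=Ro.from_quat([q[1],q[2],q[3],q[0]]).as_matrix();T[:3,3]=s["tool_pos"];return T@M
def wz(s,uv,z):
    T=wpose(s);p=(np.array(uv)-[323.93,240.35])/371.648;r=np.hypot(*p)
    d=T[:3,:3]@np.array([*(np.sin(r)*p/r),np.cos(r)]);return T[:3,3]+d*(z-T[2,3])/d[2]
E
python3 - <<'E'
from h import *
s=dict(eef_rot=[1.89e-4,.99987,-.01606,5.2e-4],tool_pos=[.52638592,-.09305951,.19914165])
for n,uv,z in [("far",(290,177),.089),("near",(289,240),.089),("nearbot",(289.5,246),.059),("stopF",(75,185),.048),("stopN",(76,228),.048),("stopmid",(76,205),.048),("plate L",(265,170),.046),("plate R",(323,170),.046),("fence far",(297,0),.046)]: print(n,wz(s,uv,z).round(4))
i=cv2.imread("pics/w2.png")
o=np.zeros((500,800,3),np.uint8);o[:,:500]=cv2.resize(i[160:260,240:340],None,fx=5,fy=5,interpolation=cv2.INTER_CUBIC)
o[:,510:800]=cv2.resize(i[160:260,40:98],None,fx=5,fy=5,interpolation=cv2.INTER_CUBIC)
cv2.imwrite("pics/c2.png",o)
E
```

```text
far [ 0.5707 -0.073   0.089 ]
near [ 0.5291 -0.0702  0.089 ]
nearbot [ 0.5159 -0.0671  0.059 ]
stopF [0.5741 0.1242 0.048 ]
stopN [0.5352 0.1308 0.048 ]
stopmid [0.5562 0.1263 0.048 ]
plate L [ 0.5724 -0.0502  0.046 ]
plate R [ 0.5705 -0.094   0.046 ]
fence far [ 0.7039 -0.0788  0.046 ]
```

View pics/c2.png

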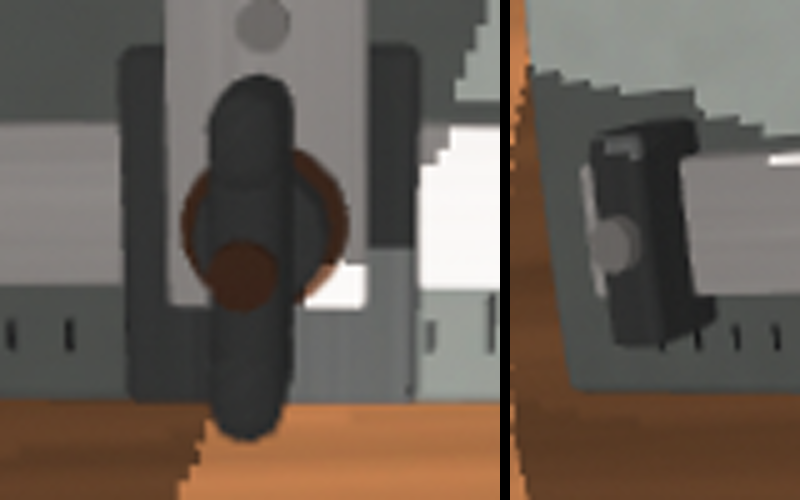

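The crop shows the camera looking at the wing's far end. The wing's top face runs from v≈197 to v≈248 with its bolt at (288.6,215). The top edge of the end stop's right face runs from (66,186) to (70,229).

Run:
```python
from h import *
s=dict(eef_rot=[1.89e-4,.99987,-.01606,5.2e-4],tool_pos=[.52638592,-.09305951,.19914165])
for n,uv,z in [("bolt",(288.6,214.5),.090),("far",(290,197),.089),("near",(289,247.5),.089),("stopF",(66,186),.048),("stopN",(70,229),.048),("plateL",(264.5,200),.046),("plateR",(323.5,200),.046),("farbot",(290.5,175.3),.059)]: print(n,wz(s,uv,z).round(4))
```

```text
bolt [ 0.5465 -0.071   0.09  ]
far [ 0.5578 -0.0724  0.089 ]
near [ 0.5239 -0.0699  0.089 ]
stopF [0.5742 0.1353 0.048 ]
stopN [0.5347 0.1386 0.048 ]
plateL [ 0.5494 -0.0484  0.046 ]
plateR [ 0.5476 -0.0936  0.046 ]
farbot [ 0.5688 -0.0706  0.059 ]
```

Call:
{"name": "carry_out", "arguments": {
  "commands": [
    {"offset":[0.009,-0.0114,0],"delta_rot":[0,0,0]},
    {"offset":[0.009,-0.0114,0],"delta_rot":[0,0,0]},
    {"offset":[0,0,0.018],"delta_rot":[0,0,0]},
    {"offset":[0,0,0.018],"delta_rot":[0,0,0]},
    {"offset":[0,0,0.018],"delta_rot":[0,0,0]},
    {"offset":[0,0,0.018],"delta_rot":[0,0,0]},
    {"offset":[0,0,0],"delta_rot":[0,0,0]},
    {"offset":[0,0,0],"delta_rot":[0,0,0]}
  ],
  "claw": 0.05,
  "force": 20
}}

```text
clock: 2.87
tool_pos: [0.5453, -0.0696, 0.1262]
eef_rot: [-0.0, 1.0, -0.015, -0.0]
ft_force: [0.2, -0.0, 0.5]
opening: 0.0501
```

```bash
cat > st.py <<'E'
from station import state
import numpy as np
np.set_printoptions(precision=4,suppress=True)
s=state();q=s["eef_rot"]
print(round(s["clock"],2),s["tool_pos"],"yaw %.4f"%(2*np.arctan2(q[2],q[1])),"F",s["ft_force"].round(1),"T",s["torque"].round(3),"tau6 %.3f"%s["tau"][5],"op %.4f"%s["opening"])
E
python3 st.py
python3 - <<'E'
from station import snapshot
import cv2
d=snapshot("wrist");cv2.imwrite("pics/w3.png",cv2.resize(d["color"][150:400,190:470],None,fx=2.1,fy=2.1))
E
```

```text
2.87 [ 0.5453 -0.0696  0.1262] yaw -0.0308 F [ 0.2 -0.   0.5] T [ 0.008 -0.013 -0.037] tau6 0.014 op 0.0501
```

View pics/w3.png

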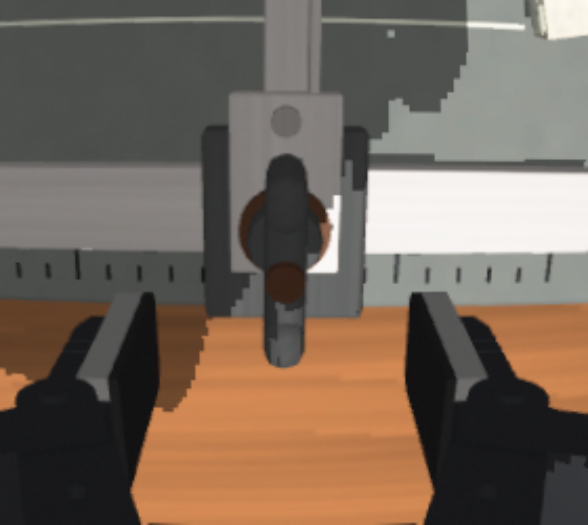

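The wing (u≈285 in the crop) sits almost midway between the pads (155 and 407), and the bolt is at (285,283) in the crop.

Run:
```python
from h import *
s=dict(eef_rot=[0,np.cos(.0154),-np.sin(.0154),0],tool_pos=[.5453,-.0696,.1262])
for n,uv,z in [("bolt",(325.7,284),.090),("near",(325.2,324),.089)]: print(n,wz(s,uv,z).round(4))
```

```text
bolt [ 0.5468 -0.0706  0.09  ]
near [ 0.5247 -0.0697  0.089 ]
```

Call:
{"name": "carry_out", "arguments": {
  "commands": [
    {"offset":[0,0,0.01],"delta_rot":[0,0,0]},
    {"offset":[0,0,0.01],"delta_rot":[0,0,0]},
    {"offset":[0,0,0.01],"delta_rot":[0,0,0]},
    {"offset":[0,0,0.01],"delta_rot":[0,0,0]},
    {"offset":[0,0,0.005],"delta_rot":[0,0,0]},
    {"offset":[0,0,0.004],"delta_rot":[0,0,0]},
    {"offset":[0,0,0],"delta_rot":[0,0,0]},
    {"offset":[0,0,0],"delta_rot":[0,0,0]}
  ]
}}

```text
clock: 3.58
tool_pos: [0.5449, -0.0703, 0.0771]
eef_rot: [-0.0, 1.0, -0.016, -0.0]
ft_force: [1.0, 0.5, 0.5]
opening: 0.05
```

```bash
python3 st.py
```

```text
3.58 [ 0.5449 -0.0703  0.0771] yaw -0.0313 F [1.  0.5 0.5] T [0.01  0.071 0.016] tau6 0.000 op 0.0500
```

Call:
{"name": "carry_out", "arguments": {
  "commands": [
    {"offset":[0.0015,0,0],"delta_rot":[0,0,0]},
    {"offset":[0,0,0],"delta_rot":[0,0,0]},
    {"offset":[0,0,0],"delta_rot":[0,0,0]},
    {"offset":[0,0,0],"delta_rot":[0,0,0]},
    {"offset":[0,0,0],"delta_rot":[0,0,0]},
    {"offset":[0,0,0],"delta_rot":[0,0,0]},
    {"offset":[0,0,0],"delta_rot":[0,0,0]},
    {"offset":[0,0,0],"delta_rot":[0,0,0]}
  ],
  "claw": 0.0,
  "force": 20
}}

```text
clock: 4.25
tool_pos: [0.5466, -0.0703, 0.0776]
eef_rot: [0.0, 1.0, -0.016, 0.0]
ft_force: [1.1, 0.1, 4.8]
opening: 0.0179
```

```bash
python3 st.py
```

```text
4.25 [ 0.5466 -0.0703  0.0776] yaw -0.0312 F [1.1 0.1 4.8] T [ 0.101 -0.162  0.029] tau6 0.000 op 0.0179
```

Call:
{"name": "carry_out", "arguments": {
  "commands": [
    {"offset":[0,0,0],"delta_rot":[0,0,-0.01]},
    {"offset":[0,0,0],"delta_rot":[0,0,-0.01]},
    {"offset":[0,0,0],"delta_rot":[0,0,0]},
    {"offset":[0,0,0],"delta_rot":[0,0,0]},
    {"offset":[0,0,0],"delta_rot":[0,0,0]},
    {"offset":[0,0,0],"delta_rot":[0,0,0]},
    {"offset":[0,0,0],"delta_rot":[0,0,0]},
    {"offset":[0,0,0],"delta_rot":[0,0,0]}
  ]
}}

```text
clock: 4.92
tool_pos: [0.5467, -0.0704, 0.0776]
eef_rot: [0.0, 1.0, -0.006, 0.0]
ft_force: [0.9, 1.1, 6.0]
opening: 0.0182
```

```bash
python3 st.py
```

```text
4.92 [ 0.5467 -0.0704  0.0776] yaw -0.0114 F [0.9 1.1 6. ] T [ 0.061 -0.172 -0.082] tau6 -0.059 op 0.0182
```

The opening of 18 mm doesn't fit a 10 mm wing, and Fz rose to 5 N. I'll look before going on.

Run:
```python
from station import snapshot
import cv2,numpy as np
a=snapshot("wrist")["color"][270:430,240:400];b=snapshot("side")["color"][190:270,290:390];
o=np.zeros((480,800,3),np.uint8);o[:,:480]=cv2.resize(a,(480,480),interpolation=cv2.INTER_CUBIC)
o[:256,480:800]=cv2.resize(b,(320,256),interpolation=cv2.INTER_CUBIC);cv2.imwrite("pics/w4.png",o)
```

```text
(no output)
```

View pics/w4.png

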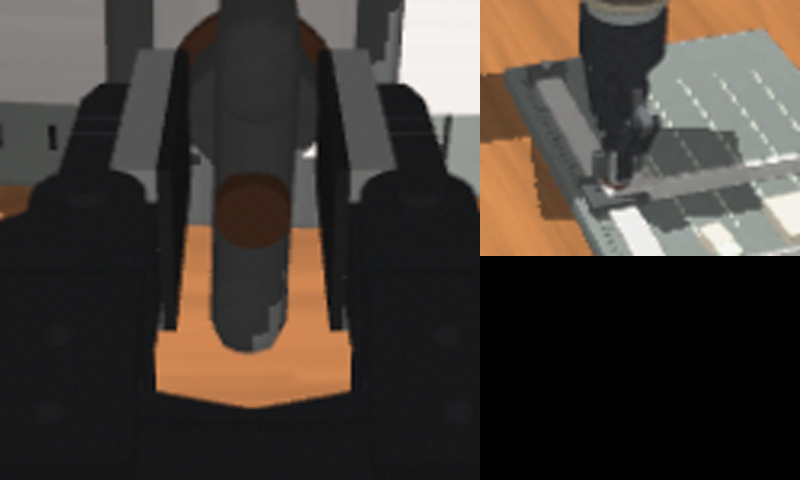

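The pads are caught on the hub, with a gap on both sides of the wing. I'll open a little, rise 6 mm, square up and close again.

Call:
{"name": "carry_out", "arguments": {
  "commands": [
    {"offset":[0,0,0],"delta_rot":[0,0,0.01]},
    {"offset":[0,0,0],"delta_rot":[0,0,0.01]},
    {"offset":[0,0,-0.002],"delta_rot":[0,0,0]},
    {"offset":[0,0,-0.002],"delta_rot":[0,0,0]},
    {"offset":[0,0,-0.003],"delta_rot":[0,0,0]},
    {"offset":[0,0,0],"delta_rot":[0,0,0]},
    {"offset":[0,0,0],"delta_rot":[0,0,0]},
    {"offset":[0,0,0],"delta_rot":[0,0,0]}
  ],
  "claw": 0.03
}}

```text
clock: 5.68
tool_pos: [0.5463, -0.0703, 0.0843]
eef_rot: [0.0, 1.0, -0.016, 0.0]
ft_force: [-0.1, 1.0, 0.5]
opening: 0.0301
```

```bash
python3 st.py
```

```text
5.68 [ 0.5463 -0.0703  0.0843] yaw -0.0312 F [-0.1  1.   0.5] T [-0.046 -0.039 -0.011] tau6 -0.001 op 0.0301
```

Call:
{"name": "carry_out", "arguments": {
  "commands": [
    {"offset":[0,0,0],"delta_rot":[0,0,0]},
    {"offset":[0,0,0],"delta_rot":[0,0,0]},
    {"offset":[0,0,0],"delta_rot":[0,0,0]},
    {"offset":[0,0,0],"delta_rot":[0,0,0]},
    {"offset":[0,0,0],"delta_rot":[0,0,0]},
    {"offset":[0,0,0],"delta_rot":[0,0,0]},
    {"offset":[0,0,0],"delta_rot":[0,0,0]},
    {"offset":[0,0,0],"delta_rot":[0,0,0]}
  ],
  "claw": 0.0,
  "force": 20
}}

```text
clock: 6.35
tool_pos: [0.5463, -0.0703, 0.0843]
eef_rot: [0.0, 1.0, -0.016, -0.0]
ft_force: [-0.0, -1.8, -0.3]
opening: 0.0095
```

```bash
python3 st.py
```

```text
6.35 [ 0.5463 -0.0703  0.0843] yaw -0.0312 F [-0.  -1.8 -0.3] T [-0.071  0.115 -0.025] tau6 0.007 op 0.0095
```

The wing is now gripped (9.5 mm). I'll start rocking anticlockwise in small steps.

Call:
{"name": "carry_out", "arguments": {
  "commands": [
    {"offset":[0,0,0],"delta_rot":[0,0,-0.01]},
    {"offset":[0,0,0],"delta_rot":[0,0,-0.01]},
    {"offset":[0,0,0],"delta_rot":[0,0,0]},
    {"offset":[0,0,0],"delta_rot":[0,0,0]},
    {"offset":[0,0,0],"delta_rot":[0,0,0]},
    {"offset":[0,0,0],"delta_rot":[0,0,0]},
    {"offset":[0,0,0],"delta_rot":[0,0,0]},
    {"offset":[0,0,0],"delta_rot":[0,0,0]}
  ]
}}

```text
clock: 7.02
tool_pos: [0.5463, -0.0703, 0.0843]
eef_rot: [0.0, 1.0, -0.006, -0.0]
ft_force: [-0.1, -0.1, 0.2]
opening: 0.0095
```

```bash
python3 st.py
```

```text
7.02 [ 0.5463 -0.0703  0.0843] yaw -0.0112 F [-0.1 -0.1  0.2] T [-0.161  0.161 -0.06 ] tau6 -0.009 op 0.0095
```

Call:
{"name": "carry_out", "arguments": {
  "commands": [
    {"offset":[0,0,0],"delta_rot":[0,0,0]},
    {"offset":[0,0,0],"delta_rot":[0,0,0]},
    {"offset":[0,0,0],"delta_rot":[0,0,0]},
    {"offset":[0,0,0],"delta_rot":[0,0,-0.005]},
    {"offset":[0,0,0],"delta_rot":[0,0,-0.005]},
    {"offset":[0,0,0],"delta_rot":[0,0,-0.005]},
    {"offset":[0,0,0],"delta_rot":[0,0,-0.005]},
    {"offset":[0,0,0],"delta_rot":[0,0,0]}
  ]
}}

```text
clock: 7.68
tool_pos: [0.5463, -0.0703, 0.0843]
eef_rot: [0.0, 1.0, 0.005, -0.0]
ft_force: [-0.9, -0.5, 1.1]
opening: 0.0096
```

```bash
python3 st.py
```

```text
7.68 [ 0.5463 -0.0703  0.0843] yaw 0.0093 F [-0.9 -0.5  1.1] T [-0.188  0.188 -0.113] tau6 -0.137 op 0.0096
```

Call:
{"name": "carry_out", "arguments": {
  "commands": [
    {"offset":[0,0,0],"delta_rot":[0,0,-0.005]},
    {"offset":[0,0,0],"delta_rot":[0,0,-0.005]},
    {"offset":[0,0,0],"delta_rot":[0,0,-0.005]},
    {"offset":[0,0,0],"delta_rot":[0,0,-0.005]},
    {"offset":[0,0,0],"delta_rot":[0,0,0]},
    {"offset":[0,0,0],"delta_rot":[0,0,0]},
    {"offset":[0,0,0],"delta_rot":[0,0,0]},
    {"offset":[0,0,0],"delta_rot":[0,0,0]}
  ]
}}

```text
clock: 8.35
tool_pos: [0.5463, -0.0703, 0.0843]
eef_rot: [0.0, 1.0, 0.014, -0.0]
ft_force: [-0.5, -1.3, 0.1]
opening: 0.0092
```

```bash
python3 st.py
```

```text
8.35 [ 0.5463 -0.0703  0.0843] yaw 0.0288 F [-0.5 -1.3  0.1] T [-0.201  0.176 -0.099] tau6 -0.054 op 0.0092
```

Call:
{"name": "carry_out", "arguments": {
  "commands": [
    {"offset":[0,0,0],"delta_rot":[0,0,-0.005]},
    {"offset":[0,0,0],"delta_rot":[0,0,-0.005]},
    {"offset":[0,0,0],"delta_rot":[0,0,-0.005]},
    {"offset":[0,0,0],"delta_rot":[0,0,-0.005]},
    {"offset":[0,0,0],"delta_rot":[0,0,0]},
    {"offset":[0,0,0],"delta_rot":[0,0,0]},
    {"offset":[0,0,0],"delta_rot":[0,0,0]},
    {"offset":[0,0,0],"delta_rot":[0,0,0]}
  ]
}}

```text
clock: 9.02
tool_pos: [0.5463, -0.0703, 0.0843]
eef_rot: [0.0, 1.0, 0.024, 0.0]
ft_force: [-1.2, -1.4, 0.0]
opening: 0.0093
```

```bash
python3 st.py
```

```text
9.02 [ 0.5463 -0.0703  0.0843] yaw 0.0487 F [-1.2 -1.4  0. ] T [-0.275  0.27  -0.322] tau6 -0.322 op 0.0093
```

Call:
{"name": "carry_out", "arguments": {
  "commands": [
    {"offset":[0,0,0],"delta_rot":[0,0,-0.005]},
    {"offset":[0,0,0],"delta_rot":[0,0,-0.005]},
    {"offset":[0,0,0],"delta_rot":[0,0,-0.005]},
    {"offset":[0,0,0],"delta_rot":[0,0,0]},
    {"offset":[0,0,0],"delta_rot":[0,0,0]},
    {"offset":[0,0,0],"delta_rot":[0,0,0]},
    {"offset":[0,0,0],"delta_rot":[0,0,0]},
    {"offset":[0,0,0],"delta_rot":[0,0,0]}
  ]
}}

```text
clock: 9.68
tool_pos: [0.5463, -0.0703, 0.0843]
eef_rot: [0.0, 0.999, 0.032, 0.0]
ft_force: [-0.8, -1.5, 0.7]
opening: 0.0094
```

```bash
python3 st.py
```

```text
9.68 [ 0.5463 -0.0703  0.0843] yaw 0.0638 F [-0.8 -1.5  0.7] T [-0.263  0.187 -0.294] tau6 -0.315 op 0.0094
```

The torque rose to about 0.32 N m, above the roughly 0.13 friction level, at yaw ≈ 0.045 (knob ≈ 0.08). That is the anticlockwise bind, held for over 0.3 s. Now clockwise, where the other bind is expected near yaw ≈ -0.31.

Call:
{"name": "carry_out", "arguments": {
  "commands": [
    {"offset":[0,0,0],"delta_rot":[0,0,0.02]},
    {"offset":[0,0,0],"delta_rot":[0,0,0.02]},
    {"offset":[0,0,0],"delta_rot":[0,0,0.02]},
    {"offset":[0,0,0],"delta_rot":[0,0,0.02]},
    {"offset":[0,0,0],"delta_rot":[0,0,0.02]},
    {"offset":[0,0,0],"delta_rot":[0,0,0.02]},
    {"offset":[0,0,0],"delta_rot":[0,0,0.02]},
    {"offset":[0,0,0],"delta_rot":[0,0,0.02]}
  ]
}}

```text
clock: 10.35
tool_pos: [0.5463, -0.0702, 0.0843]
eef_rot: [0.0, 0.999, -0.049, 0.0]
ft_force: [-0.6, -0.5, 0.1]
opening: 0.0094
```

```bash
python3 st.py
```

```text
10.35 [ 0.5463 -0.0702  0.0843] yaw -0.0982 F [-0.6 -0.5  0.1] T [-0.108  0.164  0.066] tau6 -0.298 op 0.0094
```

Call:
{"name": "carry_out", "arguments": {
  "commands": [
    {"offset":[0,0,0],"delta_rot":[0,0,0.02]},
    {"offset":[0,0,0],"delta_rot":[0,0,0.02]},
    {"offset":[0,0,0],"delta_rot":[0,0,0.02]},
    {"offset":[0,0,0],"delta_rot":[0,0,0.02]},
    {"offset":[0,0,0],"delta_rot":[0,0,0.02]},
    {"offset":[0,0,0],"delta_rot":[0,0,0]},
    {"offset":[0,0,0],"delta_rot":[0,0,0]},
    {"offset":[0,0,0],"delta_rot":[0,0,0]}
  ]
}}

```text
clock: 11.02
tool_pos: [0.5463, -0.0703, 0.0843]
eef_rot: [-0.0, 0.995, -0.098, -0.0]
ft_force: [-1.5, -0.2, -0.2]
opening: 0.0095
```

```bash
python3 st.py;  python3 - <<'E'
from station import snapshot
import cv2
cv2.imwrite("pics/w5.png",cv2.resize(snapshot("wrist")["color"],(800,600)))
E
```

```text
11.02 [ 0.5463 -0.0703  0.0843] yaw -0.1962 F [-1.5 -0.2 -0.2] T [ 0.059  0.177 -0.062] tau6 -0.038 op 0.0095
```

View pics/w5.png

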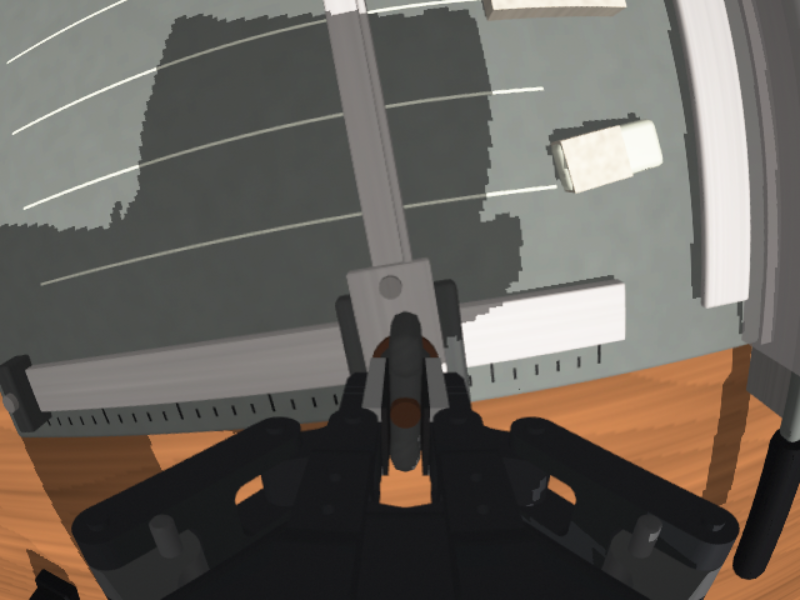

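The wing turns with the gripper and the fence still looks square to its shoe. The wing's far end is at (405,318) and the bolt at (403,412).

Call:
{"name": "carry_out", "arguments": {
  "commands": [
    {"offset":[0,0,0],"delta_rot":[0,0,0.01]},
    {"offset":[0,0,0],"delta_rot":[0,0,0.01]},
    {"offset":[0,0,0],"delta_rot":[0,0,0.01]},
    {"offset":[0,0,0],"delta_rot":[0,0,0.01]},
    {"offset":[0,0,0],"delta_rot":[0,0,0.01]},
    {"offset":[0,0,0],"delta_rot":[0,0,0.01]},
    {"offset":[0,0,0],"delta_rot":[0,0,0]},
    {"offset":[0,0,0],"delta_rot":[0,0,0]}
  ]
}}

```text
clock: 11.73
tool_pos: [0.5463, -0.0703, 0.0843]
eef_rot: [0.0, 0.992, -0.128, -0.0]
ft_force: [-0.9, 1.9, -0.0]
opening: 0.0094
```

```bash
python3 st.py
```

```text
11.73 [ 0.5463 -0.0703  0.0843] yaw -0.2563 F [-0.9  1.9 -0. ] T [ 0.34   0.143 -0.014] tau6 0.071 op 0.0094
```

Call:
{"name": "carry_out", "arguments": {
  "commands": [
    {"offset":[0,0,0],"delta_rot":[0,0,0.005]},
    {"offset":[0,0,0],"delta_rot":[0,0,0.005]},
    {"offset":[0,0,0],"delta_rot":[0,0,0.005]},
    {"offset":[0,0,0],"delta_rot":[0,0,0.005]},
    {"offset":[0,0,0],"delta_rot":[0,0,0]},
    {"offset":[0,0,0],"delta_rot":[0,0,0]},
    {"offset":[0,0,0],"delta_rot":[0,0,0]},
    {"offset":[0,0,0],"delta_rot":[0,0,0]}
  ]
}}

```text
clock: 12.4
tool_pos: [0.5463, -0.0703, 0.0843]
eef_rot: [0.0, 0.99, -0.138, -0.0]
ft_force: [-0.0, 1.5, -0.7]
opening: 0.0093
```

```bash
python3 st.py
```

```text
12.4 [ 0.5463 -0.0703  0.0843] yaw -0.2763 F [-0.   1.5 -0.7] T [0.404 0.208 0.024] tau6 0.025 op 0.0093
```

Call:
{"name": "carry_out", "arguments": {
  "commands": [
    {"offset":[0,0,0],"delta_rot":[0,0,0.005]},
    {"offset":[0,0,0],"delta_rot":[0,0,0.005]},
    {"offset":[0,0,0],"delta_rot":[0,0,0.005]},
    {"offset":[0,0,0],"delta_rot":[0,0,0]},
    {"offset":[0,0,0],"delta_rot":[0,0,0]},
    {"offset":[0,0,0],"delta_rot":[0,0,0]},
    {"offset":[0,0,0],"delta_rot":[0,0,0]},
    {"offset":[0,0,0],"delta_rot":[0,0,0]}
  ]
}}

```text
clock: 13.07
tool_pos: [0.5463, -0.0703, 0.0843]
eef_rot: [0.0, 0.989, -0.145, -0.0]
ft_force: [-0.6, 2.4, -0.8]
opening: 0.0094
```

```bash
python3 st.py
```

```text
13.07 [ 0.5463 -0.0703  0.0843] yaw -0.2912 F [-0.6  2.4 -0.8] T [0.493 0.163 0.056] tau6 0.046 op 0.0094
```

Call:
{"name": "carry_out", "arguments": {
  "commands": [
    {"offset":[0,0,0],"delta_rot":[0,0,0.005]},
    {"offset":[0,0,0],"delta_rot":[0,0,0.005]},
    {"offset":[0,0,0],"delta_rot":[0,0,0.005]},
    {"offset":[0,0,0],"delta_rot":[0,0,0]},
    {"offset":[0,0,0],"delta_rot":[0,0,0]},
    {"offset":[0,0,0],"delta_rot":[0,0,0]},
    {"offset":[0,0,0],"delta_rot":[0,0,0]},
    {"offset":[0,0,0],"delta_rot":[0,0,0]}
  ]
}}

```text
clock: 13.73
tool_pos: [0.5463, -0.0703, 0.0843]
eef_rot: [0.0, 0.988, -0.153, 0.0]
ft_force: [-1.2, 2.5, 0.2]
opening: 0.0096
```

```bash
python3 st.py
```

```text
13.73 [ 0.5463 -0.0703  0.0843] yaw -0.3063 F [-1.2  2.5  0.2] T [0.481 0.194 0.044] tau6 0.047 op 0.0096
```

Call:
{"name": "carry_out", "arguments": {
  "commands": [
    {"offset":[0,0,0],"delta_rot":[0,0,0.005]},
    {"offset":[0,0,0],"delta_rot":[0,0,0.005]},
    {"offset":[0,0,0],"delta_rot":[0,0,0.005]},
    {"offset":[0,0,0],"delta_rot":[0,0,0]},
    {"offset":[0,0,0],"delta_rot":[0,0,0]},
    {"offset":[0,0,0],"delta_rot":[0,0,0]},
    {"offset":[0,0,0],"delta_rot":[0,0,0]},
    {"offset":[0,0,0],"delta_rot":[0,0,0]}
  ]
}}

```text
clock: 14.4
tool_pos: [0.5463, -0.0703, 0.0843]
eef_rot: [0.0, 0.987, -0.16, 0.0]
ft_force: [-0.3, 2.3, -0.6]
opening: 0.0097
```

```bash
python3 st.py
```

```text
14.4 [ 0.5463 -0.0703  0.0843] yaw -0.3212 F [-0.3  2.3 -0.6] T [0.465 0.165 0.296] tau6 0.318 op 0.0097
```

The clockwise bind is at yaw ≈ -0.315, which fits the 0.35 spacing. The torque levels off at about 0.32 because the light grip slips, which protects the fence. Back anticlockwise.

Call:
{"name": "carry_out", "arguments": {
  "commands": [
    {"offset":[0,0,0],"delta_rot":[0,0,-0.02]},
    {"offset":[0,0,0],"delta_rot":[0,0,-0.02]},
    {"offset":[0,0,0],"delta_rot":[0,0,-0.02]},
    {"offset":[0,0,0],"delta_rot":[0,0,-0.02]},
    {"offset":[0,0,0],"delta_rot":[0,0,-0.02]},
    {"offset":[0,0,0],"delta_rot":[0,0,-0.02]},
    {"offset":[0,0,0],"delta_rot":[0,0,-0.02]},
    {"offset":[0,0,0],"delta_rot":[0,0,-0.02]}
  ]
}}

```text
clock: 15.07
tool_pos: [0.5463, -0.0704, 0.0843]
eef_rot: [0.0, 0.997, -0.08, 0.0]
ft_force: [-1.2, 1.3, 0.2]
opening: 0.01
```

Call:
{"name": "carry_out", "arguments": {
  "commands": [
    {"offset":[0,0,0],"delta_rot":[0,0,-0.02]},
    {"offset":[0,0,0],"delta_rot":[0,0,-0.02]},
    {"offset":[0,0,0],"delta_rot":[0,0,-0.02]},
    {"offset":[0,0,0],"delta_rot":[0,0,-0.02]},
    {"offset":[0,0,0],"delta_rot":[0,0,-0.02]},
    {"offset":[0,0,0],"delta_rot":[0,0,-0.02]},
    {"offset":[0,0,0],"delta_rot":[0,0,-0.02]},
    {"offset":[0,0,0],"delta_rot":[0,0,-0.02]}
  ]
}}

```text
clock: 15.73
tool_pos: [0.5463, -0.0704, 0.0843]
eef_rot: [0.0, 1.0, 0.0, -0.0]
ft_force: [-1.9, -0.7, -1.6]
opening: 0.0097
```

Call:
{"name": "carry_out", "arguments": {
  "commands": [
    {"offset":[0,0,0],"delta_rot":[0,0,-0.01]},
    {"offset":[0,0,0],"delta_rot":[0,0,-0.01]},
    {"offset":[0,0,0],"delta_rot":[0,0,-0.008]},
    {"offset":[0,0,0],"delta_rot":[0,0,-0.006]},
    {"offset":[0,0,0],"delta_rot":[0,0,0]},
    {"offset":[0,0,0],"delta_rot":[0,0,0]},
    {"offset":[0,0,0],"delta_rot":[0,0,0]},
    {"offset":[0,0,0],"delta_rot":[0,0,0]}
  ]
}}

```text
clock: 16.4
tool_pos: [0.5463, -0.0703, 0.0843]
eef_rot: [0.0, 1.0, 0.016, 0.0]
ft_force: [-1.9, -0.6, -0.9]
opening: 0.0098
```

```bash
python3 st.py
```

```text
16.4 [ 0.5463 -0.0703  0.0843] yaw 0.0328 F [-1.9 -0.6 -0.9] T [-0.2    0.276 -0.027] tau6 -0.025 op 0.0098
```

Call:
{"name": "carry_out", "arguments": {
  "commands": [
    {"offset":[0,0,0],"delta_rot":[0,0,-0.005]},
    {"offset":[0,0,0],"delta_rot":[0,0,-0.005]},
    {"offset":[0,0,0],"delta_rot":[0,0,-0.005]},
    {"offset":[0,0,0],"delta_rot":[0,0,0]},
    {"offset":[0,0,0],"delta_rot":[0,0,0]},
    {"offset":[0,0,0],"delta_rot":[0,0,0]},
    {"offset":[0,0,0],"delta_rot":[0,0,0]},
    {"offset":[0,0,0],"delta_rot":[0,0,0]}
  ]
}}

```text
clock: 17.07
tool_pos: [0.5463, -0.0703, 0.0843]
eef_rot: [0.0, 1.0, 0.024, 0.0]
ft_force: [-1.6, -1.2, -0.6]
opening: 0.0097
```

```bash
python3 st.py
```

```text
17.07 [ 0.5463 -0.0703  0.0843] yaw 0.0478 F [-1.6 -1.2 -0.6] T [-0.24   0.322 -0.043] tau6 -0.054 op 0.0097
```

Call:
{"name": "carry_out", "arguments": {
  "commands": [
    {"offset":[0,0,0],"delta_rot":[0,0,-0.005]},
    {"offset":[0,0,0],"delta_rot":[0,0,-0.005]},
    {"offset":[0,0,0],"delta_rot":[0,0,0]},
    {"offset":[0,0,0],"delta_rot":[0,0,0]},
    {"offset":[0,0,0],"delta_rot":[0,0,0]},
    {"offset":[0,0,0],"delta_rot":[0,0,0]},
    {"offset":[0,0,0],"delta_rot":[0,0,0]},
    {"offset":[0,0,0],"delta_rot":[0,0,0]}
  ]
}}

```text
clock: 17.73
tool_pos: [0.5463, -0.0703, 0.0843]
eef_rot: [0.0, 1.0, 0.029, 0.0]
ft_force: [-0.7, -1.3, 0.0]
opening: 0.0096
```

```bash
python3 st.py
```

```text
17.73 [ 0.5463 -0.0703  0.0843] yaw 0.0578 F [-0.7 -1.3  0. ] T [-0.304  0.336 -0.121] tau6 -0.102 op 0.0096
```

Call:
{"name": "carry_out", "arguments": {
  "commands": [
    {"offset":[0,0,0],"delta_rot":[0,0,-0.004]},
    {"offset":[0,0,0],"delta_rot":[0,0,-0.004]},
    {"offset":[0,0,0],"delta_rot":[0,0,0]},
    {"offset":[0,0,0],"delta_rot":[0,0,0]},
    {"offset":[0,0,0],"delta_rot":[0,0,0]},
    {"offset":[0,0,0],"delta_rot":[0,0,0]},
    {"offset":[0,0,0],"delta_rot":[0,0,0]},
    {"offset":[0,0,0],"delta_rot":[0,0,0]}
  ]
}}

```text
clock: 18.4
tool_pos: [0.5463, -0.0703, 0.0843]
eef_rot: [0.0, 0.999, 0.033, 0.0]
ft_force: [-1.5, -1.9, 0.8]
opening: 0.0091
```

```bash
python3 st.py
```

```text
18.4 [ 0.5463 -0.0703  0.0843] yaw 0.0658 F [-1.5 -1.9  0.8] T [-0.266  0.257 -0.236] tau6 -0.246 op 0.0091
```

Bound again at yaw ≈ 0.066. Now clockwise for the fourth.

Call:
{"name": "carry_out", "arguments": {
  "commands": [
    {"offset":[0,0,0],"delta_rot":[0,0,0.02]},
    {"offset":[0,0,0],"delta_rot":[0,0,0.02]},
    {"offset":[0,0,0],"delta_rot":[0,0,0.02]},
    {"offset":[0,0,0],"delta_rot":[0,0,0.02]},
    {"offset":[0,0,0],"delta_rot":[0,0,0.02]},
    {"offset":[0,0,0],"delta_rot":[0,0,0.02]},
    {"offset":[0,0,0],"delta_rot":[0,0,0.02]},
    {"offset":[0,0,0],"delta_rot":[0,0,0.02]}
  ]
}}

```text
clock: 19.07
tool_pos: [0.5463, -0.0703, 0.0843]
eef_rot: [0.0, 0.999, -0.048, -0.0]
ft_force: [-1.6, -0.5, 0.2]
opening: 0.0098
```

Call:
{"name": "carry_out", "arguments": {
  "commands": [
    {"offset":[0,0,0],"delta_rot":[0,0,0.02]},
    {"offset":[0,0,0],"delta_rot":[0,0,0.02]},
    {"offset":[0,0,0],"delta_rot":[0,0,0.02]},
    {"offset":[0,0,0],"delta_rot":[0,0,0.02]},
    {"offset":[0,0,0],"delta_rot":[0,0,0.02]},
    {"offset":[0,0,0],"delta_rot":[0,0,0.02]},
    {"offset":[0,0,0],"delta_rot":[0,0,0.02]},
    {"offset":[0,0,0],"delta_rot":[0,0,0.02]}
  ]
}}

```text
clock: 19.73
tool_pos: [0.5463, -0.0702, 0.0843]
eef_rot: [0.0, 0.992, -0.128, -0.0]
ft_force: [-0.5, 0.0, 0.3]
opening: 0.0098
```

Call:
{"name": "carry_out", "arguments": {
  "commands": [
    {"offset":[0,0,0],"delta_rot":[0,0,0.01]},
    {"offset":[0,0,0],"delta_rot":[0,0,0.01]},
    {"offset":[0,0,0],"delta_rot":[0,0,0.01]},
    {"offset":[0,0,0],"delta_rot":[0,0,0.01]},
    {"offset":[0,0,0],"delta_rot":[0,0,0.005]},
    {"offset":[0,0,0],"delta_rot":[0,0,0]},
    {"offset":[0,0,0],"delta_rot":[0,0,0]},
    {"offset":[0,0,0],"delta_rot":[0,0,0]}
  ]
}}

```text
clock: 20.4
tool_pos: [0.5463, -0.0703, 0.0843]
eef_rot: [0.0, 0.989, -0.149, -0.0]
ft_force: [-1.0, 2.1, 0.1]
opening: 0.0097
```

```bash
python3 st.py
```

```text
20.4 [ 0.5463 -0.0703  0.0843] yaw -0.2992 F [-1.   2.1  0.1] T [ 0.425  0.174 -0.003] tau6 0.043 op 0.0097
```

Call:
{"name": "carry_out", "arguments": {
  "commands": [
    {"offset":[0,0,0],"delta_rot":[0,0,0.005]},
    {"offset":[0,0,0],"delta_rot":[0,0,0.005]},
    {"offset":[0,0,0],"delta_rot":[0,0,0.005]},
    {"offset":[0,0,0],"delta_rot":[0,0,0]},
    {"offset":[0,0,0],"delta_rot":[0,0,0]},
    {"offset":[0,0,0],"delta_rot":[0,0,0]},
    {"offset":[0,0,0],"delta_rot":[0,0,0]},
    {"offset":[0,0,0],"delta_rot":[0,0,0]}
  ]
}}

```text
clock: 21.07
tool_pos: [0.5463, -0.0703, 0.0843]
eef_rot: [0.0, 0.988, -0.156, 0.0]
ft_force: [-1.4, 2.7, 0.1]
opening: 0.0095
```

```bash
python3 st.py
```

```text
21.07 [ 0.5463 -0.0703  0.0843] yaw -0.3142 F [-1.4  2.7  0.1] T [0.412 0.146 0.102] tau6 0.051 op 0.0095
```

Call:
{"name": "carry_out", "arguments": {
  "commands": [
    {"offset":[0,0,0],"delta_rot":[0,0,0.005]},
    {"offset":[0,0,0],"delta_rot":[0,0,0.005]},
    {"offset":[0,0,0],"delta_rot":[0,0,0]},
    {"offset":[0,0,0],"delta_rot":[0,0,0]},
    {"offset":[0,0,0],"delta_rot":[0,0,0]},
    {"offset":[0,0,0],"delta_rot":[0,0,0]},
    {"offset":[0,0,0],"delta_rot":[0,0,0]},
    {"offset":[0,0,0],"delta_rot":[0,0,0]}
  ]
}}

```text
clock: 21.73
tool_pos: [0.5463, -0.0703, 0.0843]
eef_rot: [0.0, 0.987, -0.161, 0.0]
ft_force: [-1.8, 2.6, -0.3]
opening: 0.0095
```

```bash
python3 st.py
```

```text
21.73 [ 0.5463 -0.0703  0.0843] yaw -0.3241 F [-1.8  2.6 -0.3] T [0.509 0.204 0.168] tau6 0.183 op 0.0095
```

Call:
{"name": "carry_out", "arguments": {
  "commands": [
    {"offset":[0,0,0],"delta_rot":[0,0,0.004]},
    {"offset":[0,0,0],"delta_rot":[0,0,0]},
    {"offset":[0,0,0],"delta_rot":[0,0,0]},
    {"offset":[0,0,0],"delta_rot":[0,0,0]},
    {"offset":[0,0,0],"delta_rot":[0,0,0]},
    {"offset":[0,0,0],"delta_rot":[0,0,0]},
    {"offset":[0,0,0],"delta_rot":[0,0,0]},
    {"offset":[0,0,0],"delta_rot":[0,0,0]}
  ]
}}

```text
clock: 22.4
tool_pos: [0.5463, -0.0703, 0.0843]
eef_rot: [0.0, 0.987, -0.163, 0.0]
ft_force: [-0.6, 1.9, 0.9]
opening: 0.0094
```

```bash
python3 st.py
```

```text
22.4 [ 0.5463 -0.0703  0.0843] yaw -0.3282 F [-0.6  1.9  0.9] T [0.46  0.139 0.334] tau6 0.269 op 0.0094
```

Call:
{"name": "carry_out", "arguments": {
  "commands": [
    {"offset":[0,0,0],"delta_rot":[0,0,-0.02]},
    {"offset":[0,0,0],"delta_rot":[0,0,-0.02]},
    {"offset":[0,0,0],"delta_rot":[0,0,-0.02]},
    {"offset":[0,0,0],"delta_rot":[0,0,-0.02]},
    {"offset":[0,0,0],"delta_rot":[0,0,-0.02]},
    {"offset":[0,0,0],"delta_rot":[0,0,-0.02]},
    {"offset":[0,0,0],"delta_rot":[0,0,-0.02]},
    {"offset":[0,0,0],"delta_rot":[0,0,-0.02]}
  ]
}}

```text
clock: 23.07
tool_pos: [0.5463, -0.0704, 0.0843]
eef_rot: [0.0, 0.997, -0.083, 0.0]
ft_force: [-1.4, 1.2, 0.1]
opening: 0.0097
```

Call:
{"name": "carry_out", "arguments": {
  "commands": [
    {"offset":[0,0,0],"delta_rot":[0,0,-0.02]},
    {"offset":[0,0,0],"delta_rot":[0,0,-0.02]},
    {"offset":[0,0,0],"delta_rot":[0,0,-0.02]},
    {"offset":[0,0,0],"delta_rot":[0,0,-0.02]},
    {"offset":[0,0,0],"delta_rot":[0,0,-0.02]},
    {"offset":[0,0,0],"delta_rot":[0,0,-0.02]},
    {"offset":[0,0,0],"delta_rot":[0,0,-0.02]},
    {"offset":[0,0,0],"delta_rot":[0,0,-0.02]}
  ]
}}

```text
clock: 23.73
tool_pos: [0.5463, -0.0704, 0.0843]
eef_rot: [0.0, 1.0, -0.003, -0.0]
ft_force: [-0.9, 0.7, 0.7]
opening: 0.0097
```

Call:
{"name": "carry_out", "arguments": {
  "commands": [
    {"offset":[0,0,0],"delta_rot":[0,0,-0.01]},
    {"offset":[0,0,0],"delta_rot":[0,0,-0.01]},
    {"offset":[0,0,0],"delta_rot":[0,0,-0.01]},
    {"offset":[0,0,0],"delta_rot":[0,0,-0.01]},
    {"offset":[0,0,0],"delta_rot":[0,0,0]},
    {"offset":[0,0,0],"delta_rot":[0,0,0]},
    {"offset":[0,0,0],"delta_rot":[0,0,0]},
    {"offset":[0,0,0],"delta_rot":[0,0,0]}
  ]
}}

```text
clock: 24.4
tool_pos: [0.5463, -0.0704, 0.0843]
eef_rot: [0.0, 1.0, 0.016, -0.0]
ft_force: [-1.0, -0.1, -0.0]
opening: 0.0091
```

```bash
python3 st.py
```

```text
24.4 [ 0.5463 -0.0704  0.0843] yaw 0.0318 F [-1.  -0.1 -0. ] T [-0.147  0.296  0.017] tau6 0.007 op 0.0091
```

Now the last part to the anticlockwise bind, for the fifth.

Call:
{"name": "carry_out", "arguments": {
  "commands": [
    {"offset":[0,0,0],"delta_rot":[0,0,-0.005]},
    {"offset":[0,0,0],"delta_rot":[0,0,-0.005]},
    {"offset":[0,0,0],"delta_rot":[0,0,-0.005]},
    {"offset":[0,0,0],"delta_rot":[0,0,-0.005]},
    {"offset":[0,0,0],"delta_rot":[0,0,0]},
    {"offset":[0,0,0],"delta_rot":[0,0,0]},
    {"offset":[0,0,0],"delta_rot":[0,0,0]},
    {"offset":[0,0,0],"delta_rot":[0,0,0]}
  ]
}}

```text
clock: 25.07
tool_pos: [0.5464, -0.0703, 0.0843]
eef_rot: [0.0, 1.0, 0.026, 0.0]
ft_force: [-2.7, -1.7, 0.5]
opening: 0.0098
```

```bash
python3 st.py
```

```text
25.07 [ 0.5464 -0.0703  0.0843] yaw 0.0518 F [-2.7 -1.7  0.5] T [-0.213  0.352 -0.044] tau6 -0.051 op 0.0098
```

Call:
{"name": "carry_out", "arguments": {
  "commands": [
    {"offset":[0,0,0],"delta_rot":[0,0,-0.005]},
    {"offset":[0,0,0],"delta_rot":[0,0,-0.005]},
    {"offset":[0,0,0],"delta_rot":[0,0,-0.004]},
    {"offset":[0,0,0],"delta_rot":[0,0,0]},
    {"offset":[0,0,0],"delta_rot":[0,0,0]},
    {"offset":[0,0,0],"delta_rot":[0,0,0]},
    {"offset":[0,0,0],"delta_rot":[0,0,0]},
    {"offset":[0,0,0],"delta_rot":[0,0,0]}
  ]
}}

```text
clock: 25.73
tool_pos: [0.5463, -0.0703, 0.0843]
eef_rot: [0.0, 0.999, 0.033, 0.0]
ft_force: [-1.5, -2.1, -0.3]
opening: 0.0098
```

```bash
python3 st.py
```

```text
25.73 [ 0.5463 -0.0703  0.0843] yaw 0.0658 F [-1.5 -2.1 -0.3] T [-0.262  0.269 -0.039] tau6 -0.053 op 0.0098
```

Call:
{"name": "carry_out", "arguments": {
  "commands": [
    {"offset":[0,0,0],"delta_rot":[0,0,-0.005]},
    {"offset":[0,0,0],"delta_rot":[0,0,-0.005]},
    {"offset":[0,0,0],"delta_rot":[0,0,0]},
    {"offset":[0,0,0],"delta_rot":[0,0,0]},
    {"offset":[0,0,0],"delta_rot":[0,0,0]},
    {"offset":[0,0,0],"delta_rot":[0,0,0]},
    {"offset":[0,0,0],"delta_rot":[0,0,0]},
    {"offset":[0,0,0],"delta_rot":[0,0,0]}
  ]
}}

```text
clock: 26.4
tool_pos: [0.5463, -0.0703, 0.0843]
eef_rot: [0.0, 0.999, 0.038, 0.0]
ft_force: [-1.2, -2.2, -1.1]
opening: 0.0095
```

```bash
python3 st.py
```

```text
26.4 [ 0.5463 -0.0703  0.0843] yaw 0.0758 F [-1.2 -2.2 -1.1] T [-0.349  0.247  0.01 ] tau6 -0.050 op 0.0095
```

Call:
{"name": "carry_out", "arguments": {
  "commands": [
    {"offset":[0,0,0],"delta_rot":[0,0,-0.005]},
    {"offset":[0,0,0],"delta_rot":[0,0,-0.005]},
    {"offset":[0,0,0],"delta_rot":[0,0,0]},
    {"offset":[0,0,0],"delta_rot":[0,0,0]},
    {"offset":[0,0,0],"delta_rot":[0,0,0]},
    {"offset":[0,0,0],"delta_rot":[0,0,0]},
    {"offset":[0,0,0],"delta_rot":[0,0,0]},
    {"offset":[0,0,0],"delta_rot":[0,0,0]}
  ]
}}

```text
clock: 27.07
tool_pos: [0.5463, -0.0703, 0.0843]
eef_rot: [0.0, 0.999, 0.043, 0.0]
ft_force: [-1.0, -2.2, -0.2]
opening: 0.0093
```

```bash
python3 st.py
```

```text
27.07 [ 0.5463 -0.0703  0.0843] yaw 0.0858 F [-1.  -2.2 -0.2] T [-0.317  0.286 -0.047] tau6 -0.050 op 0.0093
```

Call:
{"name": "carry_out", "arguments": {
  "commands": [
    {"offset":[0,0,0],"delta_rot":[0,0,-0.005]},
    {"offset":[0,0,0],"delta_rot":[0,0,-0.005]},
    {"offset":[0,0,0],"delta_rot":[0,0,0]},
    {"offset":[0,0,0],"delta_rot":[0,0,0]},
    {"offset":[0,0,0],"delta_rot":[0,0,0]},
    {"offset":[0,0,0],"delta_rot":[0,0,0]},
    {"offset":[0,0,0],"delta_rot":[0,0,0]},
    {"offset":[0,0,0],"delta_rot":[0,0,0]}
  ]
}}

```text
clock: 27.73
tool_pos: [0.5464, -0.0703, 0.0843]
eef_rot: [0.0, 0.999, 0.048, 0.0]
ft_force: [-1.5, -2.0, 0.7]
opening: 0.0097
```

```bash
python3 st.py
```

```text
27.73 [ 0.5464 -0.0703  0.0843] yaw 0.0958 F [-1.5 -2.   0.7] T [-0.297  0.246 -0.006] tau6 -0.050 op 0.0097
```

The torque stays at the plain friction level well past the old bind, so the knob seems to have broken free. I'll continue with a check.

Call:
{"name": "carry_out", "arguments": {
  "commands": [
    {"offset":[0,0,0],"delta_rot":[0,0,-0.01]},
    {"offset":[0,0,0],"delta_rot":[0,0,-0.01]},
    {"offset":[0,0,0],"delta_rot":[0,0,-0.01]},
    {"offset":[0,0,0],"delta_rot":[0,0,-0.01]},
    {"offset":[0,0,0],"delta_rot":[0,0,0]},
    {"offset":[0,0,0],"delta_rot":[0,0,0]},
    {"offset":[0,0,0],"delta_rot":[0,0,0]},
    {"offset":[0,0,0],"delta_rot":[0,0,0]}
  ]
}}

```text
clock: 28.4
tool_pos: [0.5463, -0.0703, 0.0843]
eef_rot: [0.0, 0.998, 0.068, 0.0]
ft_force: [-1.1, -2.3, -0.0]
opening: 0.0097
```

```bash
python3 st.py
python3 - <<'E'
from station import snapshot
import cv2
cv2.imwrite("pics/w6.png",cv2.resize(snapshot("wrist")["color"],(800,600)))
E
```

```text
28.4 [ 0.5463 -0.0703  0.0843] yaw 0.1358 F [-1.1 -2.3 -0. ] T [-0.393  0.269 -0.042] tau6 -0.015 op 0.0097
```

View pics/w6.png

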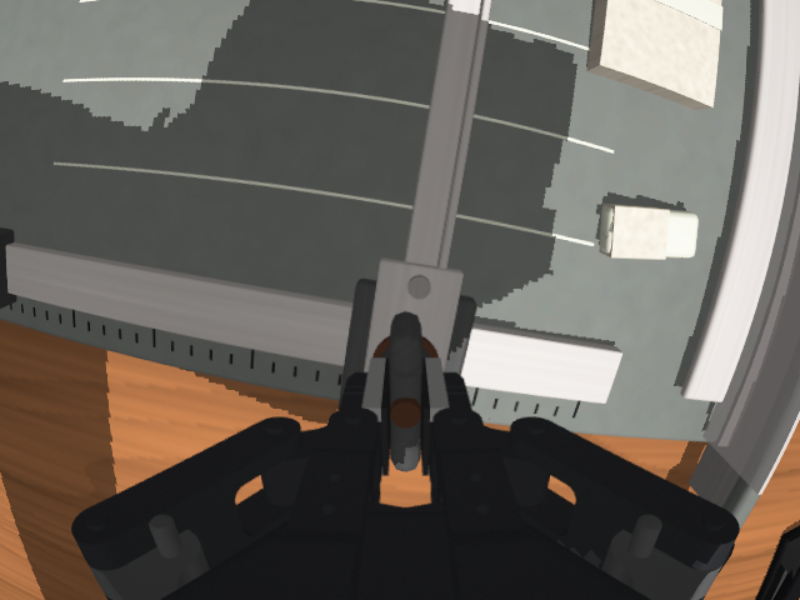

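The wing has followed to about 0.16 rad past zero and the fence is still square to the rail. It is free, so I'll turn to about 1.0 rad.

Call:
{"name": "carry_out", "arguments": {
  "commands": [
    {"offset":[0,0,0],"delta_rot":[0,0,-0.03]},
    {"offset":[0,0,0],"delta_rot":[0,0,-0.03]},
    {"offset":[0,0,0],"delta_rot":[0,0,-0.04]},
    {"offset":[0,0,0],"delta_rot":[0,0,-0.04]},
    {"offset":[0,0,0],"delta_rot":[0,0,-0.04]},
    {"offset":[0,0,0],"delta_rot":[0,0,-0.04]},
    {"offset":[0,0,0],"delta_rot":[0,0,-0.03]},
    {"offset":[0,0,0],"delta_rot":[0,0,0]}
  ]
}}

```text
clock: 29.12
tool_pos: [0.5464, -0.0704, 0.0843]
eef_rot: [0.0, 0.981, 0.192, 0.0]
ft_force: [-1.5, -3.5, -0.9]
opening: 0.0098
```

```bash
python3 st.py
```

```text
29.12 [ 0.5464 -0.0704  0.0843] yaw 0.3871 F [-1.5 -3.5 -0.9] T [-0.553  0.308  0.054] tau6 -0.571 op 0.0098
```

Call:
{"name": "carry_out", "arguments": {
  "commands": [
    {"offset":[0,0,0],"delta_rot":[0,0,-0.04]},
    {"offset":[0,0,0],"delta_rot":[0,0,-0.04]},
    {"offset":[0,0,0],"delta_rot":[0,0,-0.04]},
    {"offset":[0,0,0],"delta_rot":[0,0,-0.04]},
    {"offset":[0,0,0],"delta_rot":[0,0,-0.04]},
    {"offset":[0,0,0],"delta_rot":[0,0,-0.04]},
    {"offset":[0,0,0],"delta_rot":[0,0,-0.04]},
    {"offset":[0,0,0],"delta_rot":[0,0,-0.04]}
  ]
}}

```text
clock: 29.78
tool_pos: [0.5464, -0.0705, 0.0842]
eef_rot: [0.0, 0.938, 0.346, 0.0]
ft_force: [-1.6, -2.6, -0.9]
opening: 0.0095
```

Call:
{"name": "carry_out", "arguments": {
  "commands": [
    {"offset":[0,0,0],"delta_rot":[0,0,-0.05]},
    {"offset":[0,0,0],"delta_rot":[0,0,-0.05]},
    {"offset":[0,0,0],"delta_rot":[0,0,-0.05]},
    {"offset":[0,0,0],"delta_rot":[0,0,-0.05]},
    {"offset":[0,0,0],"delta_rot":[0,0,-0.05]},
    {"offset":[0,0,0],"delta_rot":[0,0,-0.05]},
    {"offset":[0,0,0],"delta_rot":[0,0,0]},
    {"offset":[0,0,0],"delta_rot":[0,0,0]}
  ]
}}

```text
clock: 30.45
tool_pos: [0.5465, -0.0704, 0.0841]
eef_rot: [0.0, 0.877, 0.481, 0.0]
ft_force: [0.8, -3.2, -5.5]
opening: 0.0096
```

```bash
python3 st.py
```

```text
30.45 [ 0.5465 -0.0704  0.0841] yaw 1.0033 F [ 0.8 -3.2 -5.5] T [-0.647 -0.104 -0.139] tau6 -0.398 op 0.0096
```

Call:
{"name": "carry_out", "arguments": {
  "commands": [
    {"offset":[0.0103,-0.0061,0],"delta_rot":[0,0,0]},
    {"offset":[0.0103,-0.0061,0],"delta_rot":[0,0,0]},
    {"offset":[0.0103,-0.0061,0],"delta_rot":[0,0,0]},
    {"offset":[0.0103,-0.0061,0],"delta_rot":[0,0,0]},
    {"offset":[0.0103,-0.0061,0],"delta_rot":[0,0,0]},
    {"offset":[0.0103,-0.0061,0],"delta_rot":[0,0,0]},
    {"offset":[0.0103,-0.0061,0],"delta_rot":[0,0,0]},
    {"offset":[0,0,0],"delta_rot":[0,0,0]}
  ]
}}

```text
clock: 31.12
tool_pos: [0.5497, 0.016, 0.0843]
eef_rot: [0.0, 0.876, 0.482, 0.001]
ft_force: [5.8, 4.7, -5.9]
opening: 0.0098
```

```bash
python3 st.py
```

```text
31.12 [0.5497 0.016  0.0843] yaw 1.0052 F [ 5.8  4.7 -5.9] T [ 0.683 -0.954 -0.131] tau6 0.265 op 0.0098
```

Call:
{"name": "carry_out", "arguments": {
  "commands": [
    {"offset":[0.0103,-0.0061,0],"delta_rot":[0,0,0]},
    {"offset":[0.0103,-0.0061,0],"delta_rot":[0,0,0]},
    {"offset":[0.0103,-0.0061,0],"delta_rot":[0,0,0]},
    {"offset":[0.0103,-0.0061,0],"delta_rot":[0,0,0]},
    {"offset":[0.0103,-0.0061,0],"delta_rot":[0,0,0]},
    {"offset":[0.0103,-0.0061,0],"delta_rot":[0,0,0]},
    {"offset":[0,0,0],"delta_rot":[0,0,0]},
    {"offset":[0,0,0],"delta_rot":[0,0,0]}
  ]
}}

```text
clock: 31.78
tool_pos: [0.5526, 0.0869, 0.0846]
eef_rot: [0.001, 0.876, 0.482, 0.002]
ft_force: [7.3, 0.0, -5.7]
opening: 0.0097
```

```bash
python3 st.py
```

```text
31.78 [0.5526 0.0869 0.0846] yaw 1.0057 F [ 7.3  0.  -5.7] T [ 0.21  -1.273 -0.086] tau6 0.028 op 0.0097
```

Call:
{"name": "carry_out", "arguments": {
  "commands": [
    {"offset":[0.0043,-0.0026,0],"delta_rot":[0,0,0]},
    {"offset":[0.0043,-0.0026,0],"delta_rot":[0,0,0]},
    {"offset":[0.0026,-0.0015,0],"delta_rot":[0,0,0]},
    {"offset":[0.0026,-0.0015,0],"delta_rot":[0,0,0]},
    {"offset":[0,0,0],"delta_rot":[0,0,0]},
    {"offset":[0,0,0],"delta_rot":[0,0,0]},
    {"offset":[0,0,0],"delta_rot":[0,0,0]},
    {"offset":[0,0,0],"delta_rot":[0,0,0]}
  ]
}}

```text
clock: 32.45
tool_pos: [0.5532, 0.1023, 0.0846]
eef_rot: [0.001, 0.876, 0.481, 0.002]
ft_force: [8.6, 1.4, -5.3]
opening: 0.0096
```

```bash
python3 st.py
```

```text
32.45 [0.5532 0.1023 0.0846] yaw 1.0047 F [ 8.6  1.4 -5.3] T [ 0.24  -1.32  -0.031] tau6 -0.018 op 0.0096
```

Call:
{"name": "carry_out", "arguments": {
  "commands": [
    {"offset":[0.0023,-0.0007,0],"delta_rot":[0,0,0]},
    {"offset":[0.0023,-0.0007,0],"delta_rot":[0,0,0]},
    {"offset":[0.0018,-0.0008,0],"delta_rot":[0,0,0]},
    {"offset":[0,0,0],"delta_rot":[0,0,0]},
    {"offset":[0,0,0],"delta_rot":[0,0,0]},
    {"offset":[0,0,0],"delta_rot":[0,0,0]},
    {"offset":[0,0,0],"delta_rot":[0,0,0]},
    {"offset":[0,0,0],"delta_rot":[0,0,0]}
  ]
}}

```text
clock: 33.12
tool_pos: [0.5536, 0.1084, 0.0846]
eef_rot: [0.0, 0.876, 0.482, 0.001]
ft_force: [5.1, 3.6, -0.2]
opening: 0.0095
```

```bash
python3 st.py
```

```text
33.12 [0.5536 0.1084 0.0846] yaw 1.0053 F [ 5.1  3.6 -0.2] T [ 0.524 -0.745 -0.047] tau6 -0.041 op 0.0095
```

Call:
{"name": "carry_out", "arguments": {
  "commands": [
    {"offset":[0.0018,-0.0009,0],"delta_rot":[0,0,0]},
    {"offset":[0.0018,-0.0009,0],"delta_rot":[0,0,0]},
    {"offset":[0,0,0],"delta_rot":[0,0,0]},
    {"offset":[0,0,0],"delta_rot":[0,0,0]},
    {"offset":[0,0,0],"delta_rot":[0,0,0]},
    {"offset":[0,0,0],"delta_rot":[0,0,0]},
    {"offset":[0,0,0],"delta_rot":[0,0,0]},
    {"offset":[0,0,0],"delta_rot":[0,0,0]}
  ]
}}

```text
clock: 33.78
tool_pos: [0.5538, 0.1119, 0.0845]
eef_rot: [0.0, 0.876, 0.482, 0.0]
ft_force: [3.6, -1.5, 3.8]
opening: 0.0096
```

```bash
python3 st.py
```

```text
33.78 [0.5538 0.1119 0.0845] yaw 1.0058 F [ 3.6 -1.5  3.8] T [-0.165 -0.768 -0.048] tau6 -0.053 op 0.0096
```

Call:
{"name": "carry_out", "arguments": {
  "commands": [
    {"offset":[0.0018,-0.0009,0],"delta_rot":[0,0,0]},
    {"offset":[0,0,0],"delta_rot":[0,0,0]},
    {"offset":[0,0,0],"delta_rot":[0,0,0]},
    {"offset":[0,0,0],"delta_rot":[0,0,0]},
    {"offset":[0,0,0],"delta_rot":[0,0,0]},
    {"offset":[0,0,0],"delta_rot":[0,0,0]},
    {"offset":[0,0,0],"delta_rot":[0,0,0]},
    {"offset":[0,0,0],"delta_rot":[0,0,0]}
  ]
}}

```text
clock: 34.45
tool_pos: [0.5539, 0.1139, 0.0845]
eef_rot: [0.0, 0.876, 0.482, 0.0]
ft_force: [4.4, -1.5, 5.1]
opening: 0.0096
```

```bash
python3 st.py
```

```text
34.45 [0.5539 0.1139 0.0845] yaw 1.0058 F [ 4.4 -1.5  5.1] T [-0.319 -0.723 -0.077] tau6 -0.054 op 0.0096
```

Call:
{"name": "carry_out", "arguments": {
  "commands": [
    {"offset":[0.0018,-0.0009,0],"delta_rot":[0,0,0]},
    {"offset":[0,0,0],"delta_rot":[0,0,0]},
    {"offset":[0,0,0],"delta_rot":[0,0,0]},
    {"offset":[0,0,0],"delta_rot":[0,0,0]},
    {"offset":[0,0,0],"delta_rot":[0,0,0]},
    {"offset":[0,0,0],"delta_rot":[0,0,0]},
    {"offset":[0,0,0],"delta_rot":[0,0,0]},
    {"offset":[0,0,0],"delta_rot":[0,0,0]}
  ]
}}

```text
clock: 35.12
tool_pos: [0.5539, 0.1148, 0.0845]
eef_rot: [0.001, 0.876, 0.482, -0.0]
ft_force: [3.4, -12.0, 6.4]
opening: 0.0096
```

```bash
python3 st.py
```

```text
35.12 [0.5539 0.1148 0.0845] yaw 1.0059 F [  3.4 -12.    6.4] T [-1.939 -0.586 -0.079] tau6 -0.062 op 0.0096
```

The gauge meets the stop at y = 0.1148 (Fy -12 N). Now I'll turn the knob back clockwise by about 1.02 rad.

Call:
{"name": "carry_out", "arguments": {
  "commands": [
    {"offset":[0,0,0],"delta_rot":[0,0,0.04]},
    {"offset":[0,0,0],"delta_rot":[0,0,0.04]},
    {"offset":[0,0,0],"delta_rot":[0,0,0.04]},
    {"offset":[0,0,0],"delta_rot":[0,0,0.04]},
    {"offset":[0,0,0],"delta_rot":[0,0,0.04]},
    {"offset":[0,0,0],"delta_rot":[0,0,0.04]},
    {"offset":[0,0,0],"delta_rot":[0,0,0.04]},
    {"offset":[0,0,0],"delta_rot":[0,0,0.04]}
  ]
}}

```text
clock: 35.78
tool_pos: [0.5539, 0.1149, 0.0846]
eef_rot: [0.001, 0.942, 0.336, -0.0]
ft_force: [2.2, -10.5, 8.7]
opening: 0.0098
```

Call:
{"name": "carry_out", "arguments": {
  "commands": [
    {"offset":[0,0,0],"delta_rot":[0,0,0.04]},
    {"offset":[0,0,0],"delta_rot":[0,0,0.04]},
    {"offset":[0,0,0],"delta_rot":[0,0,0.04]},
    {"offset":[0,0,0],"delta_rot":[0,0,0.04]},
    {"offset":[0,0,0],"delta_rot":[0,0,0.04]},
    {"offset":[0,0,0],"delta_rot":[0,0,0.04]},
    {"offset":[0,0,0],"delta_rot":[0,0,0.04]},
    {"offset":[0,0,0],"delta_rot":[0,0,0.04]}
  ]
}}

```text
clock: 36.45
tool_pos: [0.5539, 0.1149, 0.0846]
eef_rot: [0.001, 0.983, 0.181, -0.0]
ft_force: [3.1, -9.8, 8.5]
opening: 0.0093
```

```bash
python3 st.py
```

```text
36.45 [0.5539 0.1149 0.0846] yaw 0.3643 F [ 3.1 -9.8  8.5] T [-1.802 -0.493  0.083] tau6 -0.700 op 0.0093
```

Call:
{"name": "carry_out", "arguments": {
  "commands": [
    {"offset":[0,0,0],"delta_rot":[0,0,0.04]},
    {"offset":[0,0,0],"delta_rot":[0,0,0.04]},
    {"offset":[0,0,0],"delta_rot":[0,0,0.04]},
    {"offset":[0,0,0],"delta_rot":[0,0,0.04]},
    {"offset":[0,0,0],"delta_rot":[0,0,0.04]},
    {"offset":[0,0,0],"delta_rot":[0,0,0.04]},
    {"offset":[0,0,0],"delta_rot":[0,0,0.04]},
    {"offset":[0,0,0],"delta_rot":[0,0,0.04]}
  ]
}}

```text
clock: 37.12
tool_pos: [0.5539, 0.115, 0.0846]
eef_rot: [0.001, 1.0, 0.022, 0.0]
ft_force: [4.5, -9.6, 8.9]
opening: 0.0096
```

```bash
python3 st.py
```

```text
37.12 [0.5539 0.115  0.0846] yaw 0.0444 F [ 4.5 -9.6  8.9] T [-1.68  -0.524  0.053] tau6 -0.700 op 0.0096
```

Call:
{"name": "carry_out", "arguments": {
  "commands": [
    {"offset":[0,0,0],"delta_rot":[0,0,0.02]},
    {"offset":[0,0,0],"delta_rot":[0,0,0.02]},
    {"offset":[0,0,0],"delta_rot":[0,0,0.02]},
    {"offset":[0,0,0],"delta_rot":[0,0,0]},
    {"offset":[0,0,0],"delta_rot":[0,0,0]},
    {"offset":[0,0,0],"delta_rot":[0,0,0]},
    {"offset":[0,0,0],"delta_rot":[0,0,0]},
    {"offset":[0,0,0],"delta_rot":[0,0,0]}
  ]
}}

```text
clock: 37.78
tool_pos: [0.5539, 0.1149, 0.0846]
eef_rot: [0.001, 1.0, -0.007, 0.0]
ft_force: [3.1, -10.7, 9.5]
opening: 0.0092
```

```bash
python3 st.py
```

```text
37.78 [0.5539 0.1149 0.0846] yaw -0.0140 F [  3.1 -10.7   9.5] T [-1.764 -0.489 -0.009] tau6 -0.012 op 0.0092
```

Call:
{"name": "carry_out", "arguments": {
  "commands": [
    {"offset":[0,0,0],"delta_rot":[0,0,0]},
    {"offset":[0,0,0],"delta_rot":[0,0,0]},
    {"offset":[0,0,0],"delta_rot":[0,0,0]},
    {"offset":[0,0,0],"delta_rot":[0,0,0]},
    {"offset":[0,0,-0.01],"delta_rot":[0,0,0]},
    {"offset":[0,0,-0.02],"delta_rot":[0,0,0]},
    {"offset":[0,0,-0.02],"delta_rot":[0,0,0]},
    {"offset":[0,0,-0.02],"delta_rot":[0,0,0]}
  ],
  "claw": 0.04
}}

```text
clock: 38.45
tool_pos: [0.5536, 0.116, 0.1555]
eef_rot: [0.0, 1.0, -0.007, -0.0]
ft_force: [0.1, -0.8, 1.0]
opening: 0.04
```

Call:
{"name": "carry_out", "arguments": {
  "commands": [
    {"offset":[0,0,-0.02],"delta_rot":[0,0,0]},
    {"offset":[0,0,-0.02],"delta_rot":[0,0,0]},
    {"offset":[0,0,-0.02],"delta_rot":[0,0,0]},
    {"offset":[0,0,0],"delta_rot":[0,0,0]},
    {"offset":[0,0,0],"delta_rot":[0,0,0]},
    {"offset":[0,0,0],"delta_rot":[0,0,0]},
    {"offset":[0,0,0],"delta_rot":[0,0,0]},
    {"offset":[0,0,0],"delta_rot":[0,0,0]}
  ]
}}

```text
clock: 39.12
tool_pos: [0.5535, 0.1159, 0.2134]
eef_rot: [0.0, 1.0, -0.007, -0.001]
ft_force: [-0.1, -0.4, -0.5]
opening: 0.0401
```

```bash
python3 st.py
python3 - <<'E'
from station import snapshot
import cv2
cv2.imwrite("pics/w7.png",cv2.resize(snapshot("wrist")["color"],(800,600)))
E
```

```text
39.12 [0.5535 0.1159 0.2134] yaw -0.0142 F [-0.1 -0.4 -0.5] T [ 0.007  0.039 -0.035] tau6 -0.000 op 0.0401
```

View pics/w7.png

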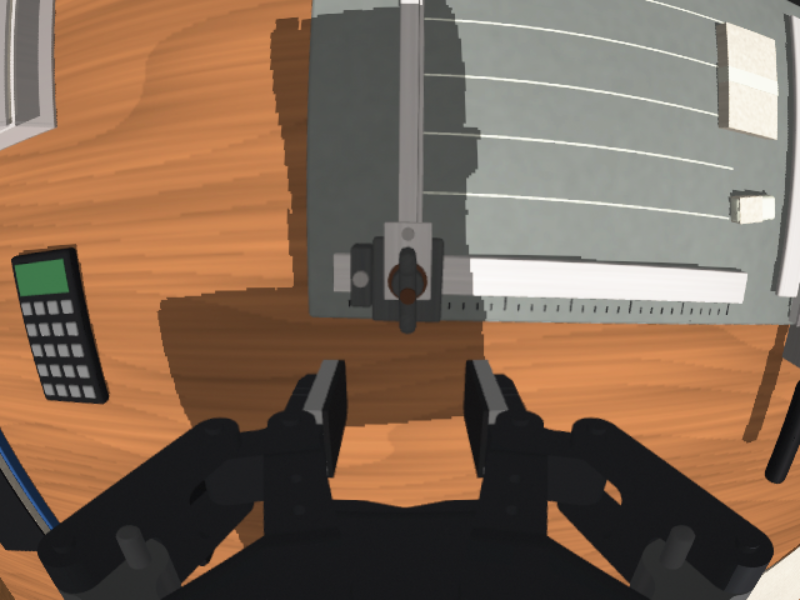

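The picture shows the shoe's left side (about 373) at the end stop (350–375). The wing lies along the fence at u≈407 and the fence is square. I'll use the last picture for a closer look at the gap.

Run:
```python
from station import snapshot
import cv2
cv2.imwrite("pics/w8.png",cv2.resize(snapshot("wrist")["color"][170:275,255:375],None,fx=5,fy=5,interpolation=cv2.INTER_CUBIC))
```

```text
(no output)
```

View pics/w8.png

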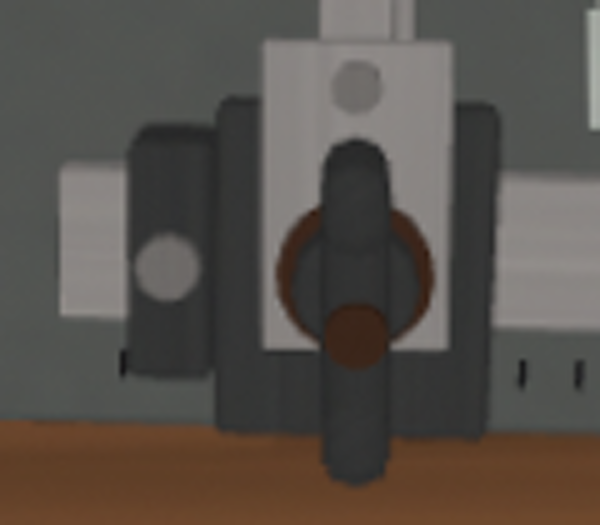

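The shoe (left edge at 216) touches the stop (right edge at 212–216) with no rail showing between them. The wing is aligned with the fence. I'll hand in.

```bash
python3 -c "from station import close_job;print(close_job())"
```

```text
the job is handed in; nothing more can be done
None
```

The gauge is home against the end stop and clamped again, and the job is handed in with the gripper open, clear above the knob. The clock read about 39 s of the 72 allowed.

- **Rocking:** With a light 20 N grip I brought the knob to its bind four times, on alternate sides, anticlockwise first. It bound at about +0.08 to +0.10 rad on one side and about -0.29 on the other. The next anticlockwise swing went past the old bind with only plain friction, so it was free.
- **Moving the gauge:** I turned the knob to about 1.03 rad and slid the gauge until the stop pushed back with about 12 N. I then turned the knob back to about 0.02 rad and let go.
- **Last checks:** The final pictures show the shoe touching the stop, the wing in line with the fence and the fence square. The eraser, the cards and the calculator look undisturbed. The wrist force is near zero.

**What was not clean:**
- My first move call was refused because of its format, and nothing moved.
- The first grip caught on the hub. I saw the wrong opening, gripped again 7 mm higher, and turned it only about 0.02 rad meanwhile.
- Static torque at the bind read 0.25 to 0.33 N m, close to the 0.34 limit. The fence showed no sign of being wrenched, but I judged that by eye from the pictures, not by measurement.
- I could not read the knob and carriage joints directly, so those values come from the tool pose and the pictures.
- The stamp, stapler, pen cup and glue stick were not checked in a last picture. The arm passed well above them and I felt no contact.

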